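# Turn the hinged tubes in a centrifuge rotor to face the rim

### The job

Before the spin, every snap-cap tube in this centrifuge rotor must sit with its hinge pointing straight outward, at the line engraved on the rim by its bore. Lift off the rotor's lid and set it down flat, knob up, in the middle of the bench pad, without dropping it; then turn the two tubes that face the wrong way until their hinges point at their lines, and leave them fully home in their sleeves. Leave the other four tubes and everything else on the bench as they are.

Things in the scene. Friction and masses are not known exactly. Their poses are not given: they have to be found in the camera images.
- rotor: grey metal fixed-angle centrifuge rotor, immovable: foot 236 mm across, rim 214 outside, 194 inside, rim top at height 98. Origin at the centre of its underside, z up. Inside the rim a dish slopes 35 degrees down to the hub (nut top at height 53, 42 across); six bores enter it square to its slope, 60 degrees apart. A dark line is engraved on the rim, radially outside each bore.
- rotor_lid: clear plastic rotor lid lying loose on the rim (not screwed down), 208 mm across, 0.17 to 0.30 kg, a black round knob in the middle. Origin at the centre of its underside, z up. A step 172 across and 5 deep under it sits inside the rim; knob 36 across from 18 to 45 above the origin, on a foot 52 across at 12 to 15.
- lid_knob (a point): centre of the lid's knob, 31 mm above the lid's origin
- pad: white paper-faced absorbent bench pad, 220 x 220 x 2 mm, fixed to the bench. Origin at the centre of its underside; its top is at height 2.
- tube_1: white snap-cap 5 mL tube, 14 g, in sleeve seat_1; its hinge starts 80 to 180 degrees from outward. Origin on its axis, at its collar's underside, which rests on the sleeve. z along the axis out of the cap, leaning 35 degrees; x towards the hinge. Collar 20 mm across to z = 6, round cap 21 across from 6 to 16, hinge on +x, thin lip on -x (5 wide, z = 12 to 14) reaching 13.8 from the axis
- tube_2: tube just like tube_1 (same axes), in seat_2, its hinge too starts 80 to 180 degrees from outward. Below the collar a tube is 16.4 mm across and 47 long; it turns freely in its sleeve (0.8 mm play all round), either way and as often as wanted, and stays as left
- tube_1_hinge (a point): outer face of the hinge of tube_1, 15.5 mm from the tube's axis, 8.5 up from its origin; the hinge is a block 11 wide, from z = 3 to 14 of the tube
- tube_2_hinge (a point): outer face of the hinge of tube_2, 15.5 mm from the tube's axis, 8.5 up from its origin; the hinge is a block 11 wide, from z = 3 to 14 of the tube
- tube_3: tube just like tube_1 (same axes), in sleeve seat_3; its hinge already faces outward: leave it
- tube_4: tube just like tube_1 (same axes), in sleeve seat_4; its hinge already faces outward: leave it
- tube_5: tube just like tube_1 (same axes), in sleeve seat_5; its hinge already faces outward: leave it
- tube_6: tube just like tube_1 (same axes), in sleeve seat_6; its hinge already faces outward: leave it
- seat_1: fixed black sleeve in a bore, 18 mm bore, top face 27 across, 3 out of the dish. Origin on the bore's axis at the dish surface, 64 from the rotor's axis, height 62; z out along the bore, leaning 35 degrees towards the rotor's centre; x up the dish, straight outward to the line on the rim. A seated tube has its origin at z = 3, its z along this z; its hinge is right when its x lies along this x
- seat_2: sleeve just like seat_1 (same axes), holding tube_2; seat_1 and seat_2 are side by side on the side of the rotor away from the robot, their mouths 64 mm apart, as all neighbours are
- seat_3: sleeve just like seat_1 (same axes), holding tube_3
- seat_4: sleeve just like seat_1 (same axes), holding tube_4
- seat_5: sleeve just like seat_1 (same axes), holding tube_5
- seat_6: sleeve just like seat_1 (same axes), holding tube_6
- reagent_bottle: amber reagent bottle, 60 mm across, 130 tall, a bystander; origin at the centre of its underside
- vial_near: crimped glass vial, 22 mm across, 73 tall, a bystander; origin at the centre of its underside, standing between rotor and pad
- vial_far: crimped glass vial like vial_near, a bystander; origin at the centre of its underside, standing between rotor and pad
- marker_pen: marker pen lying on the bench, 135 mm long, a bystander; origin at the centre of its underside
- tip_box: box of pipette tips, 87 x 122 x 82 mm, a bystander; origin at the centre of its underside
- beaker: small glass beaker, 64 mm across, 75 tall, a bystander; origin at the centre of its underside
Things that resemble listed ones, but are neither listed nor needed, are in the scene too. Several things have the shape of the rotor_lid; the one meant has the colours described above.

How it is judged (in metres and radians):
On the way:
1. the rotor's lid lies flat on the bench pad, let go, before the tubes are right (horizontal distance between rotor_lid and pad below 0.035 m and height (world z) of rotor_lid below 0.006 m and angle between rotor_lid's own z axis and vertical below 0.06 rad and linear speed of rotor_lid below 0.02 m/s and contact force between the fingers and rotor_lid below 0.1 N), for 0.2 s.
At the end, for the whole second after the job is handed in: All six tubes are at rest, home in their sleeves (origin under 8 mm from the bore's mouth, axis within 7 degrees), hinge within 17 degrees of outward; the lid lies flat, knob up, let go and at rest on the pad, centres within 35 mm (all of step 1 and x of tube_1_hinge in the frame of seat_1 above 0.006 m and angle between the x axis of tube_1 and the x axis of seat_1, either way round below 0.3 rad and z of tube_1 in the frame of seat_1 below 0.0055 m and distance between tube_1 and seat_1 below 0.008 m and angle between the z axis of tube_1 and the z axis of seat_1, either way round below 0.12 rad and linear speed of each of tube_1, tube_2, tube_3, tube_4, tube_5, tube_6 below 0.02 m/s and x of tube_2_hinge in the frame of seat_2 above 0.006 m and angle between the x axis of tube_2 and the x axis of seat_2, either way round below 0.3 rad and z of tube_2 in the frame of seat_2 below 0.0055 m and distance between tube_2 and seat_2 below 0.008 m and angle between the z axis of tube_2 and the z axis of seat_2, either way round below 0.12 rad and angle between the x axis of tube_3 and the x axis of seat_3, either way round below 0.3 rad and z of tube_3 in the frame of seat_3 below 0.0055 m and distance between tube_3 and seat_3 below 0.008 m and angle between the z axis of tube_3 and the z axis of seat_3, either way round below 0.12 rad and angle between the x axis of tube_4 and the x axis of seat_4, either way round below 0.3 rad and z of tube_4 in the frame of seat_4 below 0.0055 m and distance between tube_4 and seat_4 below 0.008 m and angle between the z axis of tube_4 and the z axis of seat_4, either way round below 0.12 rad and angle between the x axis of tube_5 and the x axis of seat_5, either way round below 0.3 rad and z of tube_5 in the frame of seat_5 below 0.0055 m and distance between tube_5 and seat_5 below 0.008 m and angle between the z axis of tube_5 and the z axis of seat_5, either way round below 0.12 rad and angle between the x axis of tube_6 and the x axis of seat_6, either way round below 0.3 rad and z of tube_6 in the frame of seat_6 below 0.0055 m and distance between tube_6 and seat_6 below 0.008 m and angle between the z axis of tube_6 and the z axis of seat_6, either way round below 0.12 rad); the robot touches nothing.
It fails at once if one of the four tubes that were right is turned more than 23 degrees or pulled out by more than 15 mm (angle between the x axis of tube_3 and the x axis of seat_3, either way round above 0.4 rad or distance of any of tube_3, tube_4, tube_5, tube_6 from where it was at the start of the episode above 0.015 m or angle between the x axis of tube_4 and the x axis of seat_4, either way round above 0.4 rad or angle between the x axis of tube_5 and the x axis of seat_5, either way round above 0.4 rad or angle between the x axis of tube_6 and the x axis of seat_6, either way round above 0.4 rad).
It fails at once if a bystander is moved by more than 25 mm or tipped (distance of any of reagent_bottle, vial_near, vial_far, marker_pen, tip_box, beaker from where it was at the start of the episode above 0.025 m or angle between any of reagent_bottle, vial_near, vial_far, marker_pen, tip_box, beaker's own z axis and vertical above 0.35 rad).
It fails at once if the lid is dropped or thrown (linear speed of rotor_lid above 0.45 m/s and contact force between the fingers and rotor_lid below 0.1 N).
It also fails if it takes over 67 s, if anything falls off the work surface, if the arm or the gripper's body presses on something with over 40 N, if the wrist force passes 120 N, or if a joint passes its speed limit or range.

### The arm

A 6-joint arm with a two-finger parallel gripper is mounted at the origin on the work surface. World frame = base frame: x ahead of the robot, y to its left, z up, the work surface at z = 0. Lengths are in mm, angles in rad, forces in N, time in s.
With the tool pointing down it reaches from about 275 to 1000 mm from the base axis. Payload 8.4 kg.
Tool frame: the origin (TCP) lies between the finger pads; the fingertips stand 8 mm ahead of it and the grasp point (between the pads) lies 11 mm behind it (tcp_to_tips is the distance from the TCP to the fingertips, in mm); z points along the fingers, y is the line along which they close (so a half turn about z gives the same grasp; the last joint's range is limited). The gripper opens to 85 mm and grips with 20 to 120 N. Pads are 22 mm wide; open, the fingers measure 114 mm over their backs; the gripper's body (76 mm by 85 mm) begins 54 mm behind the grasp point. The pads swing forward as they close: fully open they stand 13 mm farther back than shut.
Start: joints at [1.109, 0.353, 1.633, -0, 1.155, -0.002], TCP at [277.355, 560.091, 239.281] pointing down, gripper open.
Joint ranges: [-2.63, 2.63], [-0.92, 2.1], [0.06, 2.66], [-1.3, 4.44], [0, 2.69], [-3.02, 3.02]. Speed limits (rad/s): [2.22, 2.22, 2.79, 3.14, 3.14, 3.14].

### API

Orientations are given as [roll, pitch, yaw] about the fixed x, y, z axes, in that order (R = Rz(yaw) Ry(pitch) Rx(roll)).
In Python, from rig import * gives the robot as it stands.
- The arm moves only by the tool step_arm, never from a script. Its argument "motion" is a list of rows, each an object with "claw": the finger opening in mm, from 0 to 85.4; "delta_pos": the shift along the tool's x, y, z in mm, a list of three; "turn": the turn about the tool's z in rad. In form: [{"claw": claw, "delta_pos": [dx, dy, dz], "turn": turn}, ...]. A call has 1 to 8 rows; each row shifts and turns the commanded pose from where the row before left it, along the tool's axes as they then stand; what a row does not reach is not made up. A row lasts 1/12 s, in which the tool goes at most 41.7 mm and 7.16 degrees, less where a joint would pass 70% of its speed; a pose out of reach is approached as far as the arm can. A call is refused whole if a number of a shift passes 41.7 or a number of a turn 0.125, either way. A call with a gripper value outside its range is refused whole. The fingers move at their own pace and stop on an object; "force" is the grip in N (left out, the last holds). Time passes only in rows, so rows that do not move let the fingers close. It gives the time, the measured TCP pose, the force, the opening and the grip force at its end, in the units of the state.
- sense(): the state, without advancing time (a new reading comes with each control period).
- grab_frame(name): name is "scene" or "side" or "wrist"; returns a dict with "img" (384x512x3 uint8, red, green, blue), "vertical_fov" (degrees; the focal length in pixels is half the picture's height over the tangent of half this angle, whatever the lens; pixels are square), "cx", "cy" (the principal point, pixels), "D" ([k1, k2, p1, p2, k3] as OpenCV has them; the pictures are not rectified), "R" (3x3) and "t" (3): a world point X has camera coordinates R X + t. Camera axes: x right, y down, z forward; pixel columns grow to the right and rows downward; lengths in mm; the calibration is good to about 2 mm. A picture is of the moment at which its call begins. There is no depth.
- sign_off(): hands the job in; it is judged then, once.
The state is a dict: "clock": time; "qpos": joint angles; "qvel": joint speeds; "joint_efforts": joint torques, N m; "eef_pos": TCP position; "tcp_rot": TCP orientation; "contact_force": force on the tool from outside, world axes, zero at the start; "wrist_torque": the same for the moment, N m; "opening": opening from 0.0 (shut) to 1.0 (fully open); "grasp_force": force on a finger pad.
Only numpy, scipy, OpenCV 4.12 (cv2) and the standard library are available. Lean on these libraries where they do the work, as an engineer would, in place of code of your own. Each camera call takes 0.05 s, during which the arm holds its last target. There are 200 camera calls.

## Working session

There is one attempt and no reset: what is moved stays moved. The work goes in short steps, Python scripts to look and compute and a tool call to move; the robot and the scene stay as the last step left them, time stands still between calls to the robot, and variables do not carry over. Pictures are saved under pics/ and viewed, at most 10 in all, crops included, and the job is handed in when it is done.

Besides the shell and the picture viewer there is one more tool, called after "Call:" by a JSON object that holds its "method" and its "body". step_arm: Moves the arm, as the interface text tells. Its arguments: {"type":"object","properties":{"motion":{"type":"array","items":{"type":"object","properties":{"claw":{"type":"number"},"delta_pos":{"type":"array","items":{"type":"number"}},"turn":{"type":"number"}}}},"force":{"type":"number"}},"required":["motion"]}

```bash
mkdir -p pics; ls; cat > h.py <<'E'
from rig import *
import numpy as np, cv2, pickle
def K(f):
    fl=192/np.tan(np.radians(f["vertical_fov"])/2)
    return np.array([[fl,0,f["cx"]],[0,fl,f["cy"]],[0,0,1.]])
def ray(f,px):
    u=cv2.undistortPoints(np.array(px,float).reshape(-1,1,2),K(f),np.array(f["D"],float)).reshape(-1,2)
    R=np.array(f["R"]);t=np.array(f["t"])
    return -R.T@t, np.c_[u,np.ones(len(u))]@R
def plane(f,px,z):
    c,d=ray(f,px); return c+d*((z-c[2])/d[:,2])[:,None]
def proj(f,X):
    return cv2.projectPoints(np.array(X,float).reshape(-1,1,3),cv2.Rodrigues(np.array(f["R"],float))[0],np.array(f["t"],float),K(f),np.array(f["D"],float))[0].reshape(-1,2)
E
python3 - <<'E'
from h import *
fs={}
for n in ["scene","side","wrist"]:
    f=grab_frame(n);fs[n]=f
    cv2.imwrite(f"pics/{n}0.png",f["img"][:,:,::-1])
    R=np.array(f["R"]);print(n,f["vertical_fov"],f["D"],-R.T@np.array(f["t"]),R[2])
pickle.dump(fs,open("f0.pkl","wb"))
print(sense())
a=np.vstack([cv2.resize(fs["scene"]["img"],(800,600))]);cv2.imwrite("pics/a.png",a[:,:,::-1])
a=cv2.resize(fs["side"]["img"],(800,600));cv2.imwrite("pics/b.png",a[:,:,::-1])
E
```

```text
pics
scene 42.5066252328881 [0.05496432 0.         0.         0.         0.        ] [1270.14835847  864.23890277  990.85476456] [-0.5432333  -0.58274839 -0.6044021 ]
side 57.251559780905154 [0.03137815 0.         0.         0.         0.        ] [ -75.14083166 -731.44876629  657.00710251] [ 0.48702629  0.698409   -0.52443328]
wrist 69.25664837752312 [-0.03321039  0.          0.          0.          0.        ] [210.87521279 592.8346018  373.13398727] [ 0.25916072 -0.12876207 -0.95721265]
{'clock': 0.15, 'qpos': array([ 1.10857273e+00,  3.53525255e-01,  1.63394379e+00, -6.25733958e-06,
        1.15522396e+00, -2.40167373e-03]), 'qvel': array([ 8.02908019e-04,  3.82355625e-04, -1.05873899e-03,  6.16762383e-04,
        2.36191234e-05,  3.49732355e-04]), 'joint_efforts': array([ 3.07411265e-04, -6.05640793e+01, -3.42340100e+01,  9.46985688e-05,
        6.18291000e-03, -5.90307059e-05]), 'eef_pos': array([277.21248542, 559.76376664, 238.71988394]), 'tcp_rot': array([-3.14049229e+00,  3.07926505e-06,  2.68177326e+00]), 'contact_force': array([-0.83920468, -0.39797904, -0.74285646]), 'wrist_torque': array([-0.0089892 ,  0.05141843,  0.00356483]), 'grasp_force': 0.0, 'opening': 1.0004549604637403}
```

View pics/a.png

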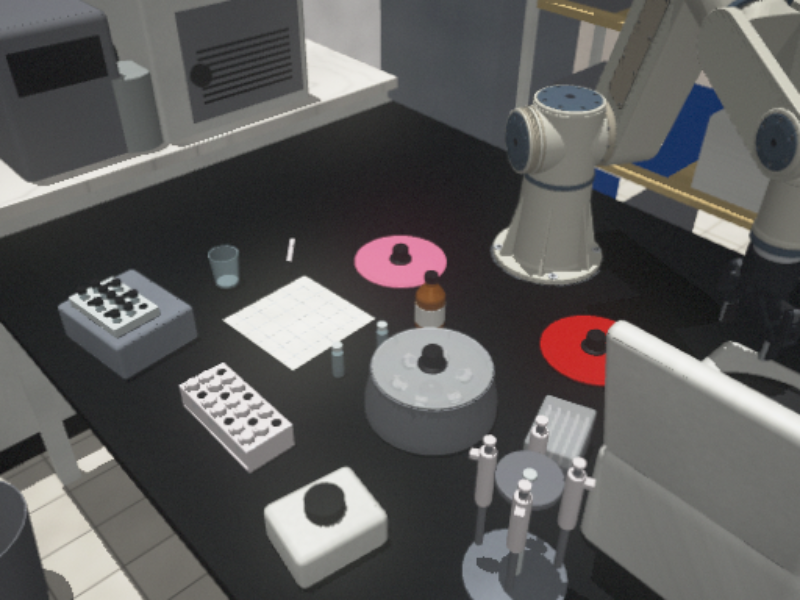

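View pics/b.png

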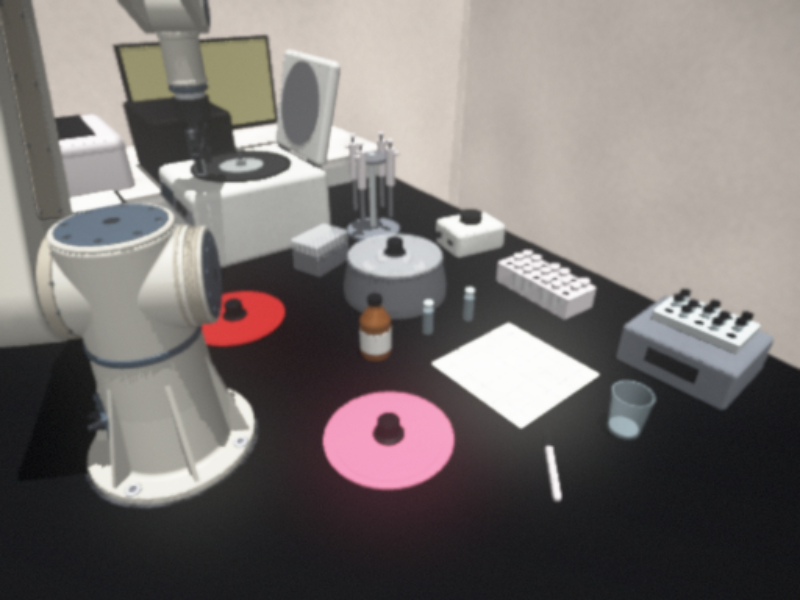

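The scene view shows the rotor with its clear lid (knob at ~(432,357) of the 800x600 copy) and the pad centred at ~(298,320). In the side view the knob is at ~(396,247) and the pad at ~(515,372). The pink and red lids are decoys.

```bash
python3 - <<'E'
from h import *
fs=pickle.load(open("f0.pkl","rb"));s=512/800
rays=[]
for n,k,p in [("scene",(432,356),(298,320)),("side",(396,247),(515,372))]:
    f=fs[n];im=f["img"];hsv=cv2.cvtColor(im,cv2.COLOR_RGB2HSV)
    x,y=int(k[0]*s),int(k[1]*s)
    m=((im.max(2)<60)*255).astype(np.uint8)
    w=np.zeros_like(m);w[y-14:y+16,x-14:x+14]=m[y-14:y+16,x-14:x+14]
    nl,l,st,c=cv2.connectedComponentsWithStats(w);i=l[y,x]
    print(n,"knob",st[i],c[i])
    c1,d1=ray(f,[c[i]]);rays.append((c1,d1[0]/np.linalg.norm(d1[0])))
    # pad
    m=((im.min(2)>135)&(hsv[:,:,1]<40)).astype(np.uint8)
    nl,l,st,c=cv2.connectedComponentsWithStats(m);i=l[int(p[1]*s),int(p[0]*s)]
    cn=max(cv2.findContours((l==i).astype(np.uint8),0,2)[0],key=cv2.contourArea)
    q=cv2.approxPolyDP(cn,8,True).reshape(-1,2);P=plane(f,q,2)
    print(st[i],q.tolist());print(P.round(1),P.mean(0).round(1))
    for z in (120,124): print("knob at z",z,plane(f,[[*c1]] if 0 else [cv2.KeyPoint_convert([])] if 0 else [[0,0]],z)[0]*0)
(a,u),(b,v)=rays
A=np.c_[u,-v];t=np.linalg.lstsq(A,b-a,rcond=None)[0]
print(a+u*t[0],b+v*t[1])
# rotor outline: dish rim gray
E
```

```text
scene knob [268 220  17  18 203] [276.46305419 228.75862069]
[ 143  177   97   60 3035] [[239, 203], [192, 177], [143, 205], [188, 236]]
[[ 460.6  -84.7    2. ]
 [ 485.9 -302.1    2. ]
 [ 694.1 -282.3    2. ]
 [ 675.8  -67.5    2. ]] [ 579.1 -184.1    2. ]
knob at z 120 [ 0. -0.  0.]
knob at z 124 [ 0. -0.  0.]
side knob [247 153  11  10  83] [252.34939759 157.86746988]
[ 276  206  108   68 3804] [[276, 232], [331, 273], [383, 239], [326, 206]]
[[ 457.5  -84.2    2. ]
 [ 468.7 -299.6    2. ]
 [ 692.  -287.8    2. ]
 [ 680.   -69.6    2. ]] [ 574.5 -185.3    2. ]
knob at z 120 [0. 0. 0.]
knob at z 124 [0. 0. 0.]
[553.31763835 176.13753282 116.96006603] [552.70671028 176.62818356 117.07485625]
```

Call:
{"method": "step_arm", "body": {"motion": [{"claw":85,"delta_pos":[-32.1,-17,0],"turn":0},{"claw":85,"delta_pos":[-32.1,-17,0],"turn":0},{"claw":85,"delta_pos":[-32.1,-17,0],"turn":0},{"claw":85,"delta_pos":[-32.1,-17,0],"turn":0},{"claw":85,"delta_pos":[-32.1,-17,0],"turn":0},{"claw":85,"delta_pos":[-32.1,-17,0],"turn":0},{"claw":85,"delta_pos":[-32.1,-17,0],"turn":0},{"claw":85,"delta_pos":[-32.1,-17,0],"turn":0}]}}

```text
clock: 0.82
eef_pos: [447.8, 322.6, 239.2]
tcp_rot: [-3.141, -0.0, 2.682]
contact_force: [0.3, 1.0, -0.2]
opening: 0.992
grasp_force: 0.0
```

Call:
{"method": "step_arm", "body": {"motion": [{"claw":85,"delta_pos":[-32.1,-17,0],"turn":0},{"claw":85,"delta_pos":[-32.1,-17,0],"turn":0},{"claw":85,"delta_pos":[-32.1,-17,0],"turn":0},{"claw":85,"delta_pos":[-32.1,-17,0],"turn":0},{"claw":85,"delta_pos":[-32.1,-17,0],"turn":0},{"claw":85,"delta_pos":[0,0,0],"turn":0},{"claw":85,"delta_pos":[0,0,0],"turn":0}]}}

```text
clock: 1.4
eef_pos: [553.9, 175.2, 238.9]
tcp_rot: [-3.141, -0.0, 2.679]
contact_force: [0.4, 0.5, -0.5]
opening: 0.995
grasp_force: 0.0
```

```bash
python3 - <<'E'
from h import *
f=grab_frame("wrist");pickle.dump(f,open("w1.pkl","wb"))
print({k:np.round(v,3) for k,v in sense().items() if k in("clock","eef_pos","tcp_rot","qpos","contact_force")})
print(proj(f,[[553,176,124]]))
im=cv2.resize(f["img"],(800,600));cv2.imwrite("pics/w1.png",im[:,:,::-1])
E
```

```text
{'clock': np.float64(1.45), 'qpos': array([ 0.306,  0.285,  1.73 ,  0.   ,  1.127, -0.804]), 'eef_pos': array([553.184, 176.308, 238.934]), 'tcp_rot': array([-3.141e+00, -1.000e-03,  2.680e+00]), 'contact_force': array([-0.334,  0.743, -0.048])}
[[251.19282872 191.20921912]]
```

View pics/w1.png

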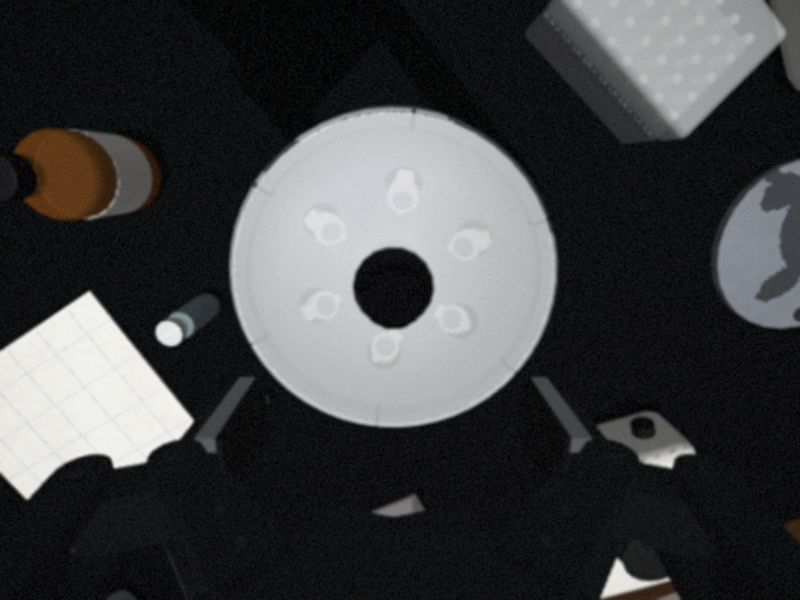

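The lid is centred at ~(393,267), with the black foot and knob at ~(394,288). The six tubes are visible through it, and the rim lines show at (415,115), (258,186), (260,342), (378,415), (508,368) and (540,222). The two tubes at the bottom, (386,347) and (453,320), lie on the far side.

```bash
python3 - <<'E'
from h import *
from scipy.optimize import least_squares
def circ(P):
    A=np.c_[2*P[:,:2],np.ones(len(P))];s=np.linalg.lstsq(A,(P[:,:2]**2).sum(1),rcond=None)[0]
    return s[0],s[1],np.sqrt(s[2]+s[0]**2+s[1]**2)
f=pickle.load(open("w1.pkl","rb"));im=f["img"];g=im.min(2)
m=(g>110).astype(np.uint8);nl,l,st,c=cv2.connectedComponentsWithStats(m);i=l[215,252];print(st[i])
cn=max(cv2.findContours((l==i).astype(np.uint8),0,1)[0],key=cv2.contourArea).reshape(-1,2)
h=cv2.convexHull(cn).reshape(-1,2)
for z in (98,102,106):print(z,np.round(circ(plane(f,cn,z)),1),np.round(circ(plane(f,h,z)),1))
k=(g<50).astype(np.uint8);nl,l,st,c=cv2.connectedComponentsWithStats(k);i=l[184,252];print(st[i],c[i])
cn=max(cv2.findContours((l==i).astype(np.uint8),0,1)[0],key=cv2.contourArea).reshape(-1,2)
for z in (105,108,120,138):print(z,np.round(circ(plane(f,cn,z)),1))
for n in [(415,115),(258,186),(260,342),(378,415),(508,368),(540,222)]:
    P=plane(f,[np.array(n)*.64],98)[0];print(n,P.round(1))
E
```

```text
[  147    69   209   204 31246]
98 [550.8 177.  106. ] [550.7 176.8 106.5]
102 [549.8 177.4 104.4] [549.8 177.3 104.9]
106 [548.9 177.9 102.9] [548.9 177.8 103.4]
[ 227  159   50   51 1936] [251.32954545 183.71745868]
105 [551.7 176.8  24.8]
108 [551.  177.2  24.5]
120 [548.1 178.6  23.4]
138 [543.8 180.7  21.7]
(415, 115) [464.7 234.8  98. ]
(258, 186) [458.1 130.7  98. ]
(260, 342) [547.   77.9  98. ]
(378, 415) [633.2 124.4  98. ]
(508, 368) [640.6 222.2  98. ]
(540, 222) [556.1 278.3  98. ]
```

Call:
{"method": "step_arm", "body": {"motion": [{"claw":85,"delta_pos":[2.2,0,20],"turn":0},{"claw":85,"delta_pos":[0,0,30],"turn":0},{"claw":85,"delta_pos":[0,0,30],"turn":0},{"claw":85,"delta_pos":[0,0,25],"turn":0},{"claw":85,"delta_pos":[0,0,15],"turn":0},{"claw":30,"delta_pos":[0,0,0],"turn":0},{"claw":30,"delta_pos":[0,0,0],"turn":0},{"claw":30,"delta_pos":[0,0,0],"turn":0}], "force": 50}}

```text
clock: 2.12
eef_pos: [551.6, 178.8, 120.4]
tcp_rot: [3.141, 0.001, 2.683]
contact_force: [-0.2, 0.2, 0.8]
opening: 0.598
grasp_force: 0.0
```

Call:
{"method": "step_arm", "body": {"motion": [{"claw":30,"delta_pos":[0,0,0],"turn":0},{"claw":30,"delta_pos":[0,0,0],"turn":0},{"claw":30,"delta_pos":[0,0,0],"turn":0}]}}

```text
clock: 2.37
eef_pos: [552.1, 178.4, 121.1]
tcp_rot: [3.14, 0.002, 2.682]
contact_force: [-1.3, 1.5, 7.7]
opening: 0.405
grasp_force: 50.1
```

Call:
{"method": "step_arm", "body": {"motion": [{"claw":30,"delta_pos":[0,0,-4],"turn":0},{"claw":30,"delta_pos":[0,0,-10],"turn":0},{"claw":30,"delta_pos":[0,0,-18],"turn":0},{"claw":30,"delta_pos":[0,0,-20],"turn":0},{"claw":30,"delta_pos":[0,0,-15],"turn":0},{"claw":30,"delta_pos":[0,0,-5],"turn":0},{"claw":30,"delta_pos":[0,0,0],"turn":0}], "force": 60}}

```text
clock: 2.95
eef_pos: [552.2, 178.1, 193.3]
tcp_rot: [3.139, 0.002, 2.682]
contact_force: [-0.2, -0.2, -1.6]
opening: 0.401
grasp_force: 60.0
```

```bash
python3 - <<'E'
from h import *
s=sense();print(s["eef_pos"],s["contact_force"],s["opening"])
c,sn=np.cos(s["tcp_rot"][2]),np.sin(s["tcp_rot"][2])
d=np.array([576,-185])-s["eef_pos"][:2];print(d,"tool dx,dy",d@[c,sn],d@[sn,-c])
f=grab_frame("side");im=cv2.resize(f["img"][90:282,150:406],(800,600),interpolation=2);cv2.imwrite("pics/s2.png",im[:,:,::-1])
E
```

```text
[552.23355101 178.10350084 193.32104639] [-0.17647058 -0.18895471 -1.6479643 ] 0.40105122430591783
[  23.76644899 -363.10350084] tool dx,dy -182.4682432987802 -314.82429481909423
```

View pics/s2.png

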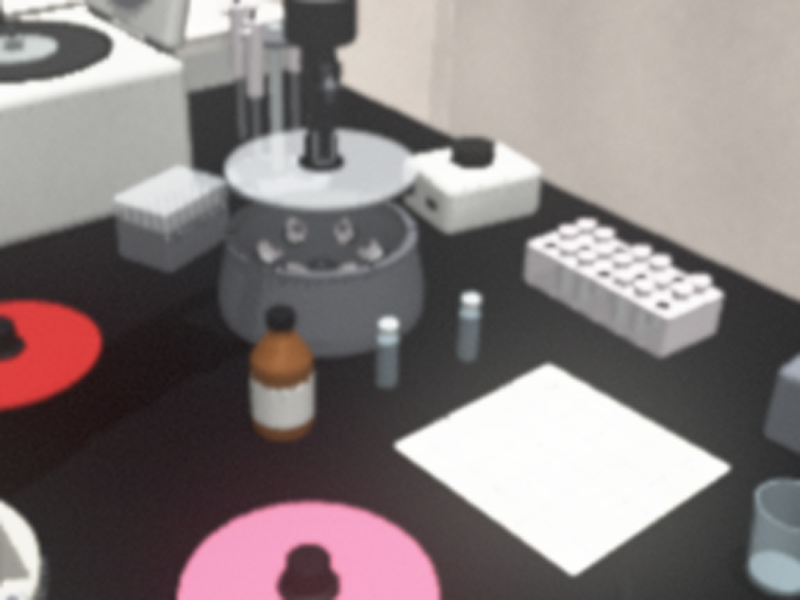

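The lid is held level above the rotor, in the crop at ~(320,170); the pad is clear.

Call:
{"method": "step_arm", "body": {"motion": [{"claw":30,"delta_pos":[-7,-12,0],"turn":0},{"claw":30,"delta_pos":[-13,-22.5,0],"turn":0},{"claw":30,"delta_pos":[-14,-24,0],"turn":0},{"claw":30,"delta_pos":[-14,-24,0],"turn":0},{"claw":30,"delta_pos":[-14,-24,0],"turn":0},{"claw":30,"delta_pos":[-14,-24,0],"turn":0},{"claw":30,"delta_pos":[-14,-24,0],"turn":0},{"claw":30,"delta_pos":[-14,-24,0],"turn":0}]}}

```text
clock: 3.67
eef_pos: [564.2, -30.3, 190.0]
tcp_rot: [-3.14, -0.002, 2.682]
contact_force: [-0.1, 0.3, -0.9]
opening: 0.402
grasp_force: 60.1
```

Call:
{"method": "step_arm", "body": {"motion": [{"claw":30,"delta_pos":[-14,-24,0],"turn":0},{"claw":30,"delta_pos":[-14,-24,0],"turn":0},{"claw":30,"delta_pos":[-14,-24,0],"turn":0},{"claw":30,"delta_pos":[-14,-24,0],"turn":0},{"claw":30,"delta_pos":[-13,-23,0],"turn":0},{"claw":30,"delta_pos":[-9,-17,0],"turn":0},{"claw":30,"delta_pos":[0,0,0],"turn":0},{"claw":30,"delta_pos":[0,0,0],"turn":0}]}}

```text
clock: 4.33
eef_pos: [573.6, -186.0, 189.9]
tcp_rot: [-3.141, -0.002, 2.68]
contact_force: [-0.3, 0.6, -2.6]
opening: 0.399
grasp_force: 60.2
```

Call:
{"method": "step_arm", "body": {"motion": [{"claw":30,"delta_pos":[0,0,15],"turn":0},{"claw":30,"delta_pos":[0,0,25],"turn":0},{"claw":30,"delta_pos":[0,0,30],"turn":0},{"claw":30,"delta_pos":[0,0,30],"turn":0},{"claw":30,"delta_pos":[0,0,25],"turn":0},{"claw":30,"delta_pos":[0,0,15],"turn":0},{"claw":30,"delta_pos":[0,0,8],"turn":0},{"claw":30,"delta_pos":[0,0,0],"turn":0}]}}

```text
clock: 5.0
eef_pos: [573.1, -183.6, 41.1]
tcp_rot: [-3.141, -0.004, 2.683]
contact_force: [-0.1, -0.0, -1.0]
opening: 0.397
grasp_force: 60.1
```

Call:
{"method": "step_arm", "body": {"motion": [{"claw":30,"delta_pos":[0,0,3],"turn":0},{"claw":30,"delta_pos":[0,0,3],"turn":0},{"claw":30,"delta_pos":[0,0,2],"turn":0},{"claw":30,"delta_pos":[0,0,1.5],"turn":0},{"claw":30,"delta_pos":[0,0,1],"turn":0},{"claw":30,"delta_pos":[0,0,0],"turn":0}]}}

```text
clock: 5.5
eef_pos: [574.9, -184.8, 33.0]
tcp_rot: [3.142, 0.0, 2.682]
contact_force: [-0.3, -0.5, -2.5]
opening: 0.403
grasp_force: 60.1
```

Call:
{"method": "step_arm", "body": {"motion": [{"claw":30,"delta_pos":[0,0,1],"turn":0},{"claw":30,"delta_pos":[0,0,1],"turn":0},{"claw":30,"delta_pos":[0,0,0],"turn":0}]}}

```text
clock: 5.75
eef_pos: [574.7, -184.8, 30.7]
tcp_rot: [-3.142, -0.0, 2.682]
contact_force: [-0.3, -0.0, -1.5]
opening: 0.401
grasp_force: 60.1
```

Call:
{"method": "step_arm", "body": {"motion": [{"claw":30,"delta_pos":[0,0,1],"turn":0},{"claw":30,"delta_pos":[0,0,0],"turn":0}]}}

```text
clock: 5.92
eef_pos: [574.9, -184.8, 30.2]
tcp_rot: [-3.142, 0.0, 2.682]
contact_force: [-2.0, -0.4, 3.4]
opening: 0.403
grasp_force: 61.0
```

Call:
{"method": "step_arm", "body": {"motion": [{"claw":30,"delta_pos":[0,0,1],"turn":0},{"claw":30,"delta_pos":[0,0,0],"turn":0}]}}

```text
clock: 6.08
eef_pos: [574.9, -184.8, 30.1]
tcp_rot: [-3.142, 0.0, 2.682]
contact_force: [-6.5, 1.4, 15.2]
opening: 0.397
grasp_force: 62.3
```

Call:
{"method": "step_arm", "body": {"motion": [{"claw":60,"delta_pos":[0,0,0],"turn":0},{"claw":85,"delta_pos":[0,0,0],"turn":0},{"claw":85,"delta_pos":[0,0,0],"turn":0},{"claw":85,"delta_pos":[0,0,0],"turn":0},{"claw":85,"delta_pos":[0,0,-10],"turn":0},{"claw":85,"delta_pos":[0,0,-30],"turn":0},{"claw":85,"delta_pos":[0,0,-40],"turn":0},{"claw":85,"delta_pos":[0,0,-40],"turn":0}]}}

```text
clock: 6.75
eef_pos: [574.0, -184.5, 149.8]
tcp_rot: [-3.141, -0.002, 2.682]
contact_force: [1.5, -1.1, 0.1]
opening: 0.994
grasp_force: 0.0
```

Call:
{"method": "step_arm", "body": {"motion": [{"claw":85,"delta_pos":[0,0,-30],"turn":0},{"claw":85,"delta_pos":[16,29,-10],"turn":0},{"claw":85,"delta_pos":[16,29,0],"turn":0},{"claw":85,"delta_pos":[16,29,0],"turn":0},{"claw":85,"delta_pos":[16,29,0],"turn":0},{"claw":85,"delta_pos":[16,29,0],"turn":0},{"claw":85,"delta_pos":[16,29,0],"turn":0},{"claw":85,"delta_pos":[16,29,0],"turn":0}]}}

```text
clock: 7.42
eef_pos: [564.2, 48.4, 189.6]
tcp_rot: [3.141, 0.001, 2.682]
contact_force: [0.3, 0.5, -0.2]
opening: 0.995
grasp_force: 0.0
```

Call:
{"method": "step_arm", "body": {"motion": [{"claw":85,"delta_pos":[16,29,0],"turn":0},{"claw":85,"delta_pos":[16,29,0],"turn":0},{"claw":85,"delta_pos":[8,29,0],"turn":0},{"claw":85,"delta_pos":[0,10,0],"turn":0},{"claw":85,"delta_pos":[0,0,0],"turn":0},{"claw":85,"delta_pos":[0,0,0],"turn":0}]}}

```text
clock: 7.92
eef_pos: [571.7, 151.4, 189.0]
tcp_rot: [-3.141, 0.0, 2.683]
contact_force: [0.6, 0.4, 1.1]
opening: 0.996
grasp_force: 0.0
```

```bash
python3 - <<'E'
from h import *
f=grab_frame("wrist");pickle.dump(f,open("w2.pkl","wb"))
print({k:np.round(v,3) for k,v in sense().items() if k in("clock","eef_pos","tcp_rot","qpos","contact_force")})
im=f["img"];im=cv2.convertScaleAbs(im,alpha=1.5)
im=cv2.resize(im,(800,600),interpolation=2);cv2.imwrite("pics/w2.png",im[:,:,::-1])
# lid check
s=grab_frame("scene");pickle.dump(s,open("s2.pkl","wb"))
m=(s["img"].max(2)<60).astype(np.uint8);p=proj(s,[[575,-185,33]])[0].astype(int);print(p)
w=np.zeros_like(m);w[p[1]-14:p[1]+14,p[0]-14:p[0]+14]=m[p[1]-14:p[1]+14,p[0]-14:p[0]+14]
nl,l,st,c=cv2.connectedComponentsWithStats(w)
for j in range(1,nl):print(st[j],plane(s,[c[j]],28))
E
```

```text
{'clock': np.float64(7.967), 'qpos': array([ 0.255,  0.353,  1.755, -0.   ,  1.034, -0.855]), 'eef_pos': array([571.508, 150.672, 188.863]), 'tcp_rot': array([-3.141, -0.   ,  2.682]), 'contact_force': array([-0.781, -0.741,  0.108])}
[190 195]
[176 181   7   4  18] [[ 557.40955338 -278.83781042   28.        ]]
[189 191   4   3   6] [[ 563.0183111  -206.46528418   28.        ]]
[187 192   1   1   1] [[ 568.56710589 -215.07261398   28.        ]]
[194 193   1   1   1] [[ 555.10522626 -195.72891203   28.        ]]
[184 195  14   9  80] [[ 582.31189027 -176.85170346   28.        ]]
```

View pics/w2.png

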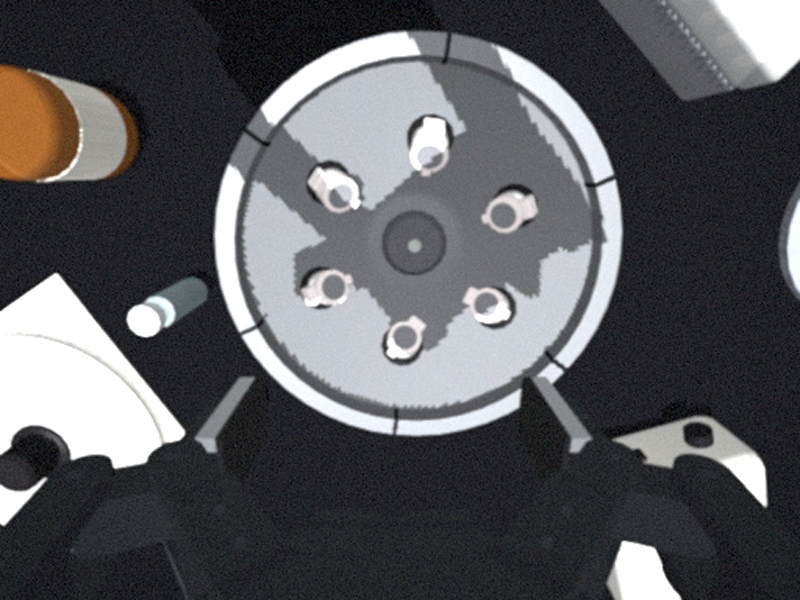

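The lid is on the pad and the rotor is open. Two tubes are wrong: the one at (405,338) has its hinge pointing up-right and inward, and the one at (488,306) has its hinge pointing left, toward (472,300). Their rim lines are at (396,418) and (553,362). Next I'll zoom in on both.

```bash
python3 - <<'E'
from h import *
f=pickle.load(open("w2.pkl","rb"));s=.64
L=np.array([(447,47),(257,137),(253,325),(396,418),(553,362),(600,181)])*s
P=plane(f,L,98);print(P.round(1));C=P.mean(0);print("C",C,"nut",plane(f,[np.array((414,243))*s],53))
a=np.degrees(np.arctan2(P[:,1]-C[1],P[:,0]-C[0]));print(a,np.hypot(*(P-C)[:,:2].T), a%60)
im=cv2.convertScaleAbs(f["img"],alpha=1.3)
x0,y0=235,175
c=im[y0:y0+60,x0:x0+80+10];cv2.imwrite("pics/w2z.png",cv2.resize(c,(900*800//900,533),interpolation=cv2.INTER_CUBIC)[:,:,::-1])
ph=np.median(a%60)
for n,q in (("A",ph-60),("B",ph)):
    q=np.radians(q);er=np.array([np.cos(q),np.sin(q),0]);et=np.array([-np.sin(q),np.cos(q),0]);ez=np.array([0,0,1.])
    X=er*.8192+ez*.5736;Z=-er*.5736+ez*.8192;O=np.array([C[0],C[1],0])+64*er+62*ez
    print(n,np.degrees(q),"seat px800",proj(f,[O+19*Z,O+11.5*Z,O+11.5*Z+15.5*X]).round(1)/s)
    pts=[O+11.5*Z+15.5*(X*np.cos(t)+np.cross(Z,X)*np.sin(t)) for t in np.radians(np.arange(0,360,30))]
    print(((proj(f,pts)-[x0,y0])*800/90).round(0).tolist(), ((proj(f,[O+19*Z])-[x0,y0])*800/90))
E
```

```text
[[466.2 231.9  98. ]
 [461.1 132.2  98. ]
 [544.   79.4  98. ]
 [631.3 124.7  98. ]
 [638.5 220.6  98. ]
 [555.2 276.6  98. ]]
C [549.39632132 177.54721901  98.        ] nut [[549.70650654 177.5278208   53.        ]]
[ 146.83053456 -152.79758347  -93.14662552  -32.84928425   25.78630855
   86.6325606 ] [99.34971016 99.23657273 98.30544014 97.51223377 98.92157218 99.19832628] [26.83053456 27.20241653 26.85337448 27.15071575 25.78630855 26.6325606 ]
A -33.158045476279376 seat px800 [[403.90625 335.78125]
 [402.8125  338.59375]
 [400.46875 363.125  ]]
[[189.0, 510.0], [262.0, 499.0], [319.0, 454.0], [343.0, 386.0], [329.0, 316.0], [283.0, 261.0], [215.0, 235.0], [144.0, 245.0], [88.0, 288.0], [61.0, 354.0], [73.0, 426.0], [120.0, 483.0]] [[208.90347029 354.23018442]]
B 26.841954523720624 seat px800 [[486.5625  302.8125 ]
 [489.84375 303.90625]
 [509.375   320.625  ]]
[[809.0, 268.0], [843.0, 199.0], [837.0, 123.0], [794.0, 61.0], [726.0, 31.0], [652.0, 40.0], [593.0, 83.0], [561.0, 150.0], [565.0, 222.0], [605.0, 283.0], [670.0, 316.0], [745.0, 311.0]] [[679.5134236  167.15119652]]
```

View pics/w2z.png

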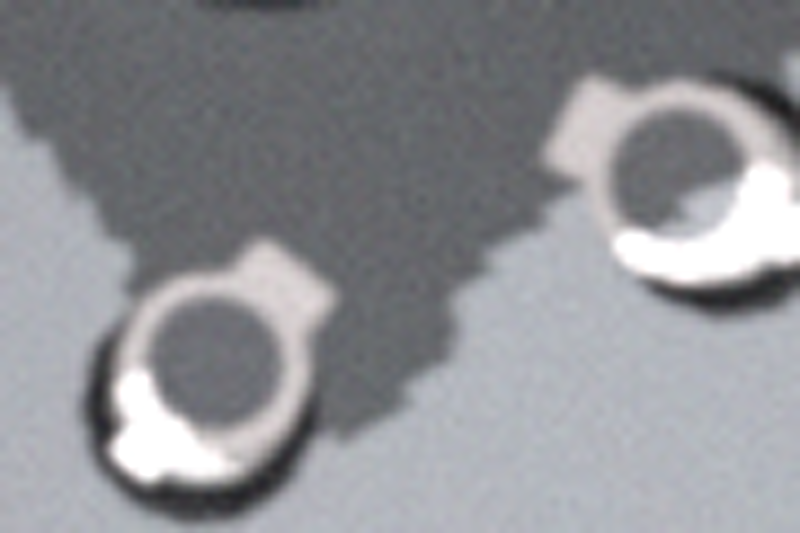

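Tube A (φ≈-33°) has its hinge at about +138° and tube B (φ≈27°) at about -165°. I can only keep the tool vertical, so I'll push each hinge round with a fingertip, then squeeze it into line. First I'll touch the rim to find the real fingertip height.

Call:
{"method": "step_arm", "body": {"motion": [{"claw":28,"delta_pos":[0,0,0],"turn":0.12},{"claw":28,"delta_pos":[-25,4,20],"turn":0},{"claw":28,"delta_pos":[-25,4,20],"turn":0},{"claw":28,"delta_pos":[-19,3,20],"turn":0},{"claw":28,"delta_pos":[0,0,15],"turn":0},{"claw":28,"delta_pos":[0,0,0],"turn":0}], "force": 20}}

```text
clock: 8.52
eef_pos: [633.9, 120.3, 110.4]
tcp_rot: [-3.138, -0.004, 2.559]
contact_force: [-1.9, -1.2, -0.4]
opening: 0.328
grasp_force: 0.0
```

Call:
{"method": "step_arm", "body": {"motion": [{"claw":28,"delta_pos":[0,0,2],"turn":0},{"claw":28,"delta_pos":[0,0,2],"turn":0},{"claw":28,"delta_pos":[0,0,0],"turn":0}]}}

```text
clock: 8.77
eef_pos: [635.5, 122.8, 110.7]
tcp_rot: [3.141, 0.001, 2.562]
contact_force: [0.0, 0.9, -0.2]
opening: 0.328
grasp_force: 0.0
```

Call:
{"method": "step_arm", "body": {"motion": [{"claw":28,"delta_pos":[0,0,2],"turn":0},{"claw":28,"delta_pos":[0,0,0],"turn":0}]}}

```text
clock: 8.93
eef_pos: [635.5, 123.2, 108.5]
tcp_rot: [3.141, 0.001, 2.562]
contact_force: [-0.0, -0.1, -0.1]
opening: 0.329
grasp_force: 0.0
```

Call:
{"method": "step_arm", "body": {"motion": [{"claw":28,"delta_pos":[0,0,1],"turn":0},{"claw":28,"delta_pos":[0,0,0],"turn":0}]}}

```text
clock: 9.1
eef_pos: [635.4, 123.1, 107.0]
tcp_rot: [3.141, 0.0, 2.562]
contact_force: [0.5, -0.1, -0.2]
opening: 0.327
grasp_force: 0.0
```

Call:
{"method": "step_arm", "body": {"motion": [{"claw":28,"delta_pos":[0,0,1.5],"turn":0},{"claw":28,"delta_pos":[0,0,0],"turn":0}]}}

```text
clock: 9.27
eef_pos: [635.7, 123.1, 105.8]
tcp_rot: [3.141, 0.0, 2.562]
contact_force: [-2.0, 0.7, 4.2]
opening: 0.324
grasp_force: 2.3
```

Call:
{"method": "step_arm", "body": {"motion": [{"claw":28,"delta_pos":[0,0,1],"turn":0},{"claw":28,"delta_pos":[0,0,0],"turn":0}]}}

```text
clock: 9.43
eef_pos: [635.7, 123.1, 105.7]
tcp_rot: [3.141, 0.0, 2.562]
contact_force: [-4.7, -0.6, 12.7]
opening: 0.324
grasp_force: 6.6
```

Call:
{"method": "step_arm", "body": {"motion": [{"claw":28,"delta_pos":[0,0,1],"turn":0},{"claw":28,"delta_pos":[0,0,0],"turn":0}]}}

```text
clock: 9.6
eef_pos: [635.7, 123.2, 105.7]
tcp_rot: [3.141, 0.0, 2.562]
contact_force: [-7.4, -1.0, 20.7]
opening: 0.326
grasp_force: 10.7
```

```bash
python3 - <<'E'
from h import *
f=grab_frame("wrist");pickle.dump(f,open("w3.pkl","wb"))
s=sense();print(s["eef_pos"],s["tcp_rot"],s["contact_force"],s["opening"]*85.4)
im=cv2.resize(cv2.convertScaleAbs(f["img"],alpha=1.6),(800,600),interpolation=2);cv2.imwrite("pics/w3.png",im[:,:,::-1])
E
```

```text
[635.74157818 123.1283643  105.65846739] [3.14091962e+00 5.43969247e-04 2.56190382e+00] [-6.81525579 -0.62604647 21.11360752] 28.058171238635374
```

View pics/w3.png

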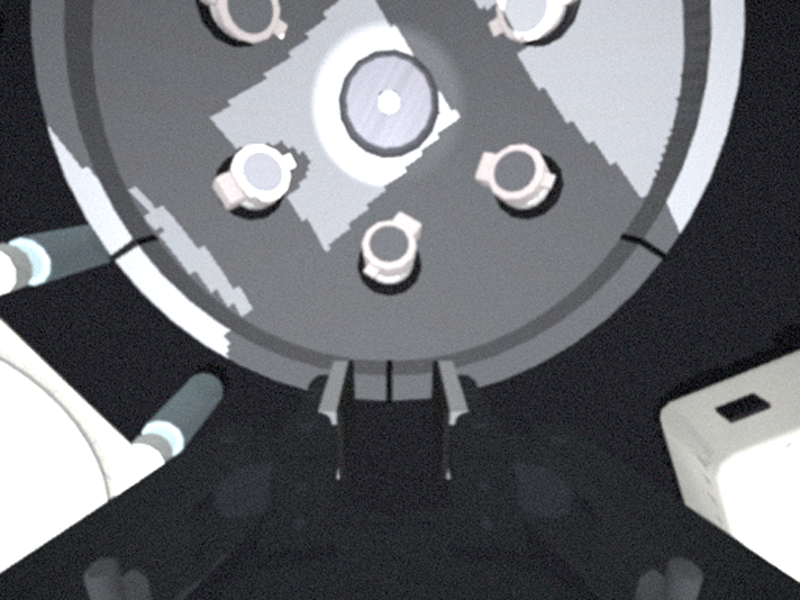

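The picture shows the fingertips on the rim, centred about 1 mm to the +tangent side of line A (390,380). The tips sit 7.7 mm below the TCP. A's hinge is at (408,228) and B's at (487,165), which confirms the angles.

Call:
{"method": "step_arm", "body": {"motion": [{"claw":20,"delta_pos":[0,0,-10],"turn":0},{"claw":20,"delta_pos":[0,0,-12],"turn":0},{"claw":20,"delta_pos":[25.4,-2.6,0],"turn":0},{"claw":20,"delta_pos":[25.4,-2.6,0],"turn":0},{"claw":20,"delta_pos":[25.5,-2.6,0],"turn":0},{"claw":20,"delta_pos":[0,0,0],"turn":0},{"claw":20,"delta_pos":[0,0,15],"turn":0},{"claw":20,"delta_pos":[0,0,20],"turn":0}]}}

```text
clock: 10.32
eef_pos: [569.2, 159.0, 92.3]
tcp_rot: [3.138, 0.003, 2.563]
contact_force: [1.1, 0.4, -0.6]
opening: 0.236
grasp_force: 0.0
```

Call:
{"method": "step_arm", "body": {"motion": [{"claw":20,"delta_pos":[0,0,20],"turn":0},{"claw":20,"delta_pos":[0,0,0],"turn":0}]}}

```text
clock: 10.48
eef_pos: [565.7, 157.6, 67.6]
tcp_rot: [-3.138, -0.003, 2.562]
contact_force: [-0.6, -0.4, 0.2]
opening: 0.232
grasp_force: 0.0
```

```bash
cat >> h.py <<'E'
def pol(phi,pic=None,C=(550,177.5)):
    s=sense();q=np.radians(phi);d=s["eef_pos"][:2]-np.array(C)
    r,e=d@[np.cos(q),np.sin(q)],d@[-np.sin(q),np.cos(q)];w=s["opening"]*85.4;tip=s["eef_pos"][2]-7.7
    print("t%.2f r %.1f et %.1f z %.1f tip %.1f w %.1f | Xface17 %.1f Y+ %.1f Y- %.1f yaw %.1f F %s"%(s["clock"],r,e,s["eef_pos"][2],tip,w,(r+11-54.25)/.819,e+w/2,e-w/2,np.degrees(s["tcp_rot"][2]),s["contact_force"].round(1)))
    if pic:
        f=grab_frame("wrist");pickle.dump(f,open(pic+".pkl","wb"))
        cv2.imwrite(f"pics/{pic}.png",cv2.resize(cv2.convertScaleAbs(f["img"],alpha=1.6),(800,600),interpolation=2)[:,:,::-1])
E
python3 -c "
from h import *
pol(-33.16,'w4')"
```

```text
t10.48 r 24.1 et -8.0 z 67.6 tip 59.9 w 19.8 | Xface17 -23.4 Y+ 1.9 Y- -18.0 yaw 146.8 F [-0.6 -0.4  0.2]
```

View pics/w4.png

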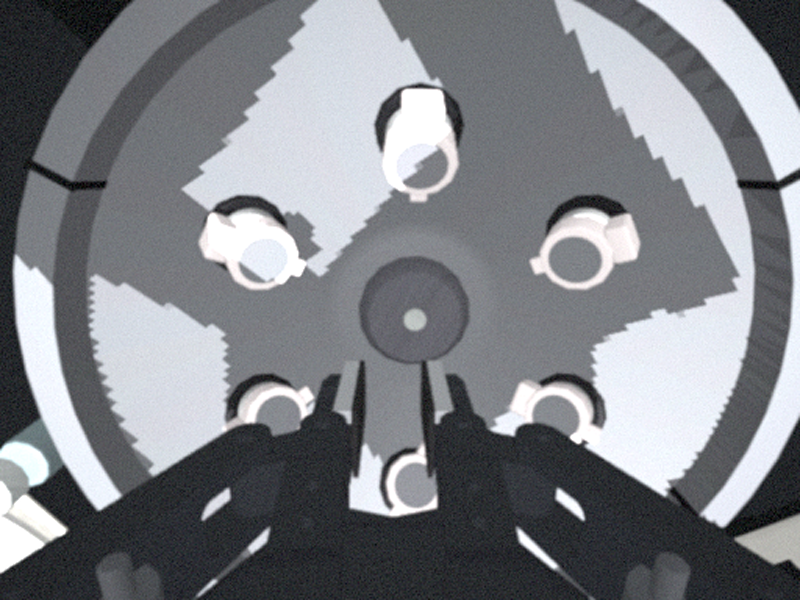

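View: the fingers stand between the hub (414,310) and tube A (415,485), whose hinge is at (422,452) just ahead of the right finger. There is clearance to both neighbours. Now I'll push outward.

Call:
{"method": "step_arm", "body": {"motion": [{"claw":20,"delta_pos":[0,1.5,0],"turn":0},{"claw":20,"delta_pos":[-3,0,-1],"turn":0},{"claw":20,"delta_pos":[-3,0,-1],"turn":0},{"claw":20,"delta_pos":[-2,0,-1],"turn":0},{"claw":20,"delta_pos":[-1.7,0,-1],"turn":0},{"claw":20,"delta_pos":[0,0,0],"turn":0}]}}

```text
clock: 11.03
eef_pos: [577.0, 154.0, 75.1]
tcp_rot: [3.141, 0.001, 2.561]
contact_force: [0.1, 0.2, 0.3]
opening: 0.235
grasp_force: 0.4
```

```bash
python3 -c "
from h import *
pol(-33.16)"
```

```text
t11.03 r 35.5 et -4.9 z 75.1 tip 67.4 w 20.0 | Xface17 -9.5 Y+ 5.2 Y- -14.9 yaw 146.8 F [0.1 0.2 0.3]
```

Call:
{"method": "step_arm", "body": {"motion": [{"claw":28.5,"delta_pos":[1,0,0],"turn":0},{"claw":28.5,"delta_pos":[0,0,0],"turn":0},{"claw":28.5,"delta_pos":[-1.5,0,0],"turn":0},{"claw":28.5,"delta_pos":[-1.2,1.5,-0.5],"turn":0},{"claw":28.5,"delta_pos":[-1,1.5,-1],"turn":0},{"claw":28.5,"delta_pos":[0,0,0],"turn":0},{"claw":28.5,"delta_pos":[0,0,0],"turn":0}]}}

```text
clock: 11.62
eef_pos: [580.5, 155.3, 75.9]
tcp_rot: [3.141, 0.0, 2.562]
contact_force: [-0.0, 0.6, -0.2]
opening: 0.33
grasp_force: 0.1
```

```bash
python3 -c "
from h import *
pol(-33.16,'w5')"
```

```text
t11.62 r 37.7 et -1.9 z 75.9 tip 68.2 w 28.2 | Xface17 -6.8 Y+ 12.2 Y- -16.0 yaw 146.8 F [-0.   0.6 -0.2]
```

View pics/w5.png

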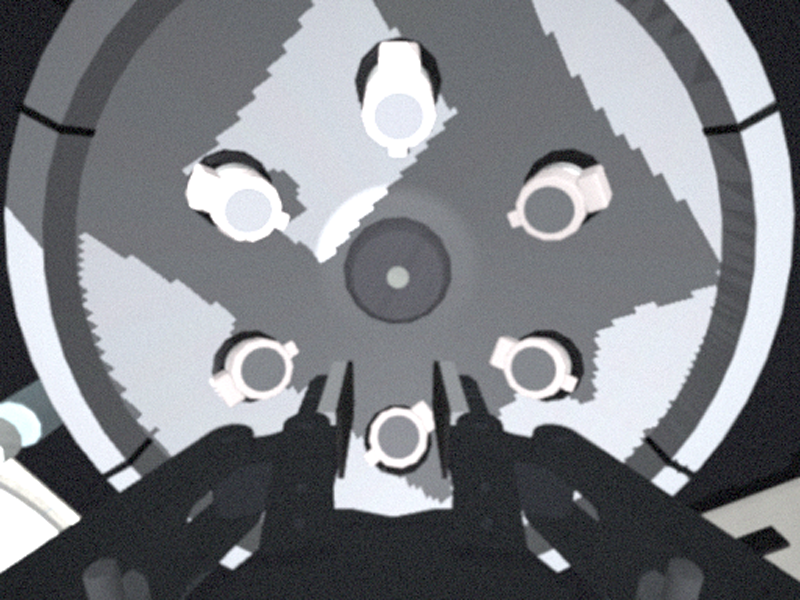

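Tube A's hinge, at (424,415), has barely turned, so the fingertip slid past it. I'll write a numeric hinge-angle measurement: rays onto the hinge-top plane, white pixels 11.5–16 mm from the axis.

```bash
cat >> h.py <<'E'
def seat(phi,C=(550,177.5)):
    q=np.radians(phi);er=np.array([np.cos(q),np.sin(q),0]);Y=np.array([-np.sin(q),np.cos(q),0]);ez=np.array([0,0,1.])
    return np.array([C[0],C[1],0])+64*er+62*ez, er*.8192+ez*.5736, Y, -er*.5736+ez*.8192
def hinge(f,phi,show=True):
    O,X,Y,Z=seat(phi);im=cv2.GaussianBlur(f["img"],(3,3),0).astype(int)
    v,u=np.mgrid[:384,:512];c,d=ray(f,np.c_[u.ravel(),v.ravel()])
    def onp(z):
        P=O+z*Z; t=((P-c)@Z)/(d@Z); Q=c+d*t[:,None]-P; return Q@X,Q@Y
    red=(im[...,0]-im[...,2]).ravel();val=im.min(2).ravel()
    x,y=onp(19);near=np.hypot(x,y)<22
    m=near&(red>-4)&(val>70)
    ring=m&(np.hypot(x,y)<12.5);cx,cy=(x[ring].min()+x[ring].max())/2,(y[ring].min()+y[ring].max())/2
    x,y=onp(17);r=np.hypot(x,y);k=m&(r>12)&(r<17)
    a=np.degrees(np.arctan2(y[k],x[k]));h=np.histogram(a%360,36,(0,360))[0]
    print("cap",round(cx,1),round(cy,1),"hist/10deg",h.tolist())
    i=max(range(36),key=lambda i:sum(h[(i+j)%36] for j in range(-2,3)));b=(a-(i*10+5)+180)%360-180
    print("hinge ~",round(i*10+5+b[abs(b)<40].mean(),1), "lip ~",round(i*10+5+180+((b[abs(b)>140]%360)-180).mean(),1) if (abs(b)>140).any() else None)
E
python3 -c "
from h import *
for n in ('w2','w3','w5'):
    f=pickle.load(open(n+'.pkl','rb'));print(n)
    for p in (-33.16,26.84,-93.16,86.84):hinge(f,p)
"
```

```text
w2
cap -0.1 -0.2 hist/10deg [2, 2, 2, 0, 0, 0, 0, 2, 1, 0, 0, 3, 11, 14, 12, 10, 12, 12, 2, 3, 4, 3, 1, 0, 0, 0, 1, 1, 1, 0, 3, 9, 14, 10, 5, 3]
hinge ~ 151.2 lip ~ 330.4
cap 0.0 -0.4 hist/10deg [10, 11, 7, 1, 0, 1, 1, 1, 0, 4, 5, 0, 0, 0, 0, 0, 5, 13, 13, 12, 14, 12, 4, 0, 0, 0, 0, 0, 0, 0, 1, 0, 1, 0, 2, 7]
hinge ~ 194.3 lip ~ 370.3
cap -0.1 0.1 hist/10deg [16, 15, 8, 1, 1, 1, 0, 0, 0, 0, 2, 2, 0, 1, 0, 2, 8, 10, 10, 6, 4, 0, 1, 0, 0, 2, 0, 0, 1, 1, 4, 6, 8, 13, 16, 14]
hinge ~ 354.4 lip ~ 540.7
cap -0.1 -0.3 hist/10deg [16, 18, 10, 8, 7, 3, 2, 0, 0, 0, 1, 4, 3, 2, 12, 6, 8, 14, 14, 11, 8, 5, 3, 3, 4, 4, 1, 0, 1, 2, 4, 1, 3, 14, 15, 19]
hinge ~ 359.0 lip ~ 535.7
w3
cap 0.0 0.4 hist/10deg [25, 21, 16, 10, 3, 0, 0, 0, 2, 0, 2, 14, 24, 23, 25, 24, 20, 5, 0, 0, 3, 0, 0, 0, 0, 0, 0, 0, 0, 0, 3, 11, 16, 17, 21, 25]
hinge ~ 141.9 lip ~ 340.6
cap 0.0 -0.0 hist/10deg [16, 15, 4, 6, 14, 10, 7, 1, 2, 0, 0, 3, 6, 12, 14, 19, 9, 27, 31, 33, 32, 32, 15, 5, 0, 0, 0, 0, 0, 5, 11, 16, 18, 21, 20, 16]
hinge ~ 195.1 lip ~ 368.1
cap 0.0 0.1 hist/10deg [44, 43, 33, 20, 17, 12, 6, 0, 0, 0, 0, 1, 3, 7, 1
[... 260 characters left out ...]
326.5
w5
cap 0.0 0.6 hist/10deg [0, 1, 0, 0, 4, 4, 0, 1, 6, 1, 15, 18, 27, 33, 30, 16, 4, 2, 3, 0, 1, 0, 6, 2, 2, 5, 0, 0, 0, 10, 15, 11, 2, 0, 0, 2]
hinge ~ 132.8 lip ~ 307.5
cap 0.0 0.0 hist/10deg [23, 28, 6, 0, 0, 9, 8, 5, 5, 11, 11, 11, 12, 9, 0, 1, 16, 40, 38, 38, 38, 37, 11, 1, 1, 5, 1, 0, 0, 0, 0, 0, 0, 0, 0, 3]
hinge ~ 193.8 lip ~ 371.4
cap 0.0 -0.3 hist/10deg [31, 38, 9, 0, 0, 0, 0, 0, 0, 0, 0, 3, 6, 5, 3, 5, 22, 29, 26, 1, 0, 6, 7, 19, 12, 6, 9, 0, 0, 0, 0, 0, 11, 42, 41, 35]
hinge ~ 353.8 lip ~ 533.9
cap 0.0 -0.3 hist/10deg [69, 69, 42, 16, 17, 11, 6, 0, 1, 1, 0, 2, 1, 9, 25, 31, 36, 34, 34, 12, 28, 18, 21, 21, 21, 22, 15, 22, 17, 19, 8, 2, 4, 43, 66, 67]
hinge ~ 360.4 lip ~ 534.3
```

Angles: A started at ~145° and is now ~130°; B is at ~-166°. The fingertip was too high (67 mm, level with the hinge top), so I'll back off, go 7–8 mm lower and push again.

Call:
{"method": "step_arm", "body": {"motion": [{"claw":20,"delta_pos":[5.5,-1,0],"turn":0},{"claw":20,"delta_pos":[5.3,-2.1,0],"turn":0},{"claw":20,"delta_pos":[0,0,4],"turn":0},{"claw":20,"delta_pos":[0,0,4],"turn":0},{"claw":20,"delta_pos":[0,0,0],"turn":0},{"claw":20,"delta_pos":[0,0,0],"turn":0}]}}

```text
clock: 12.17
eef_pos: [569.3, 158.4, 67.4]
tcp_rot: [-3.141, -0.0, 2.562]
contact_force: [0.7, 0.0, -0.9]
opening: 0.237
grasp_force: 0.0
```

Call:
{"method": "step_arm", "body": {"motion": [{"claw":20,"delta_pos":[-2.5,0,-0.5],"turn":0},{"claw":20,"delta_pos":[-2.5,0,-1],"turn":0},{"claw":20,"delta_pos":[-1.5,0,-1],"turn":0},{"claw":20,"delta_pos":[0,0,0],"turn":0},{"claw":20,"delta_pos":[0,0,0],"turn":0}]}}

```text
clock: 12.58
eef_pos: [575.2, 154.8, 70.5]
tcp_rot: [3.141, 0.0, 2.562]
contact_force: [0.3, -0.8, -0.1]
opening: 0.236
grasp_force: 0.0
```

```bash
python3 -c "
from h import *
pol(-33.16,'w6');hinge(pickle.load(open('w6.pkl','rb')),-33.16)"
```

```text
t12.58 r 33.5 et -5.2 z 70.5 tip 62.8 w 20.1 | Xface17 -11.9 Y+ 4.9 Y- -15.3 yaw 146.8 F [ 0.3 -0.8 -0.1]
cap -0.2 -1.7 hist/10deg [0, 0, 1, 4, 7, 0, 0, 0, 0, 0, 0, 0, 0, 1, 0, 0, 1, 2, 4, 2, 2, 7, 5, 8, 6, 0, 0, 3, 1, 15, 27, 20, 0, 1, 0, 0]
hinge ~ 304.7 lip ~ 494.7
```

Call:
{"method": "step_arm", "body": {"motion": [{"claw":20,"delta_pos":[-1,0,-0.5],"turn":0},{"claw":20,"delta_pos":[-1,0,-0.5],"turn":0},{"claw":20,"delta_pos":[0,0,0],"turn":0},{"claw":27,"delta_pos":[0,0,0],"turn":0},{"claw":27,"delta_pos":[0,0.5,0],"turn":0},{"claw":27,"delta_pos":[-1.2,0,-0.5],"turn":0},{"claw":27,"delta_pos":[-1.2,0,-0.5],"turn":0},{"claw":27,"delta_pos":[0,0,0],"turn":0}]}}

```text
clock: 13.3
eef_pos: [579.1, 152.9, 72.4]
tcp_rot: [3.141, 0.0, 2.562]
contact_force: [0.2, -0.2, 0.4]
opening: 0.315
grasp_force: 0.4
```

```bash
python3 -c "
from h import *
pol(-33.16,'w7');hinge(pickle.load(open('w7.pkl','rb')),-33.16)"
```

```text
t13.30 r 37.8 et -4.7 z 72.4 tip 64.7 w 26.9 | Xface17 -6.6 Y+ 8.8 Y- -18.1 yaw 146.8 F [ 0.2 -0.2  0.4]
cap -0.4 -1.0 hist/10deg [6, 11, 1, 2, 0, 1, 0, 0, 0, 0, 0, 0, 0, 0, 3, 2, 0, 2, 4, 2, 6, 3, 3, 1, 2, 6, 0, 9, 25, 23, 8, 1, 2, 0, 2, 1]
hinge ~ 289.6 lip ~ 507.6
```

Call:
{"method": "step_arm", "body": {"motion": [{"claw":28,"delta_pos":[-1,0,-0.7],"turn":0},{"claw":28,"delta_pos":[-1,0.5,-0.7],"turn":0},{"claw":28.5,"delta_pos":[-1,0.7,-0.7],"turn":0},{"claw":28.5,"delta_pos":[-1,0.8,-0.7],"turn":0},{"claw":28.5,"delta_pos":[-1,0.5,-0.7],"turn":0},{"claw":28.5,"delta_pos":[0,0,0],"turn":0},{"claw":28.5,"delta_pos":[0,0,0],"turn":0}]}}

```text
clock: 13.93
eef_pos: [584.5, 152.4, 75.9]
tcp_rot: [3.141, 0.0, 2.562]
contact_force: [-1.1, 1.3, 0.3]
opening: 0.329
grasp_force: 0.8
```

```bash
python3 -c "
from h import *
pol(-33.16,'w8');hinge(pickle.load(open('w8.pkl','rb')),-33.16)"
```

```text
t13.93 r 42.6 et -2.2 z 75.9 tip 68.2 w 28.1 | Xface17 -0.7 Y+ 11.9 Y- -16.2 yaw 146.8 F [-1.1  1.3  0.3]
cap 1.6 -0.1 hist/10deg [14, 11, 15, 18, 17, 34, 28, 15, 8, 5, 1, 2, 2, 0, 0, 0, 0, 0, 0, 1, 0, 2, 0, 0, 4, 8, 13, 15, 16, 3, 0, 2, 4, 3, 6, 11]
hinge ~ 47.8 lip ~ 248.9
```

Call:
{"method": "step_arm", "body": {"motion": [{"claw":28.5,"delta_pos":[-1.5,0.3,-1],"turn":0},{"claw":28.5,"delta_pos":[-1.5,0,-1],"turn":0},{"claw":28.5,"delta_pos":[-1.5,0,-1.1],"turn":0},{"claw":28.5,"delta_pos":[-1.5,0,-1.1],"turn":0},{"claw":28.5,"delta_pos":[-1.5,0,-1],"turn":0},{"claw":28.5,"delta_pos":[-1.5,0,-1],"turn":0},{"claw":28.5,"delta_pos":[0,0,0],"turn":0},{"claw":28.5,"delta_pos":[0,0,0],"turn":0}]}}

```text
clock: 14.65
eef_pos: [592.2, 147.4, 82.0]
tcp_rot: [-3.141, 0.0, 2.562]
contact_force: [-0.2, 0.6, -0.1]
opening: 0.335
grasp_force: 0.1
```

```bash
python3 -c "
from h import *
pol(-33.16,'w9');hinge(pickle.load(open('w9.pkl','rb')),-33.16)"
```

```text
t14.65 r 51.9 et -2.1 z 82.0 tip 74.3 w 28.6 | Xface17 10.5 Y+ 12.2 Y- -16.4 yaw 146.8 F [-0.2  0.6 -0.1]
cap 0.6 0.1 hist/10deg [25, 42, 43, 42, 42, 26, 11, 4, 1, 0, 0, 0, 2, 4, 2, 1, 0, 0, 1, 1, 0, 1, 2, 4, 0, 3, 0, 0, 5, 2, 0, 2, 10, 9, 17, 18]
hinge ~ 30.7 lip ~ 224.4
```

Call:
{"method": "step_arm", "body": {"motion": [{"claw":40,"delta_pos":[0,2.1,-3],"turn":0},{"claw":40,"delta_pos":[0,0,0],"turn":0},{"claw":40,"delta_pos":[-5,0,0],"turn":0},{"claw":40,"delta_pos":[-5,0,0],"turn":0},{"claw":21,"delta_pos":[0,0,0],"turn":0},{"claw":21,"delta_pos":[0,0,0],"turn":0},{"claw":21,"delta_pos":[0,0,0],"turn":0},{"claw":21,"delta_pos":[0,0,0],"turn":0}]}}

```text
clock: 15.37
eef_pos: [602.0, 143.9, 85.2]
tcp_rot: [3.141, 0.001, 2.562]
contact_force: [1.6, 0.0, 1.8]
opening: 0.25
grasp_force: 8.5
```

```bash
python3 -c "
from h import *
pol(-33.16,'w10');hinge(pickle.load(open('w10.pkl','rb')),-33.16)"
```

```text
t15.37 r 61.9 et 0.3 z 85.2 tip 77.5 w 21.4 | Xface17 22.8 Y+ 11.0 Y- -10.4 yaw 146.8 F [1.6 0.  1.8]
cap -0.1 -0.6 hist/10deg [23, 39, 32, 34, 28, 12, 3, 1, 5, 2, 0, 0, 0, 5, 2, 8, 2, 10, 11, 5, 26, 27, 27, 3, 3, 1, 2, 9, 6, 6, 2, 0, 1, 0, 1, 0]
hinge ~ 27.5 lip ~ 208.7
```

Call:
{"method": "step_arm", "body": {"motion": [{"claw":32,"delta_pos":[0,0,-2],"turn":0},{"claw":32,"delta_pos":[0,0,0],"turn":0},{"claw":32,"delta_pos":[-6,0,0],"turn":0},{"claw":32,"delta_pos":[-5,0,0],"turn":0},{"claw":13,"delta_pos":[0,0,0],"turn":0},{"claw":13,"delta_pos":[0,0,0],"turn":0},{"claw":13,"delta_pos":[0,0,0],"turn":0},{"claw":13,"delta_pos":[0,0,0],"turn":0}]}}

```text
clock: 16.08
eef_pos: [612.8, 138.7, 88.1]
tcp_rot: [3.138, 0.002, 2.561]
contact_force: [3.6, 2.9, 5.5]
opening: 0.151
grasp_force: 3.2
```

```bash
python3 -c "
from h import *
pol(-33.16,'w11');hinge(pickle.load(open('w11.pkl','rb')),-33.16)"
```

```text
t16.08 r 73.8 et 1.8 z 88.1 tip 80.4 w 12.9 | Xface17 37.3 Y+ 8.3 Y- -4.6 yaw 146.8 F [3.6 2.9 5.5]
cap 0.5 -0.4 hist/10deg [42, 42, 40, 28, 26, 0, 0, 1, 1, 9, 3, 3, 0, 0, 0, 0, 0, 0, 1, 0, 11, 23, 22, 6, 6, 13, 8, 6, 5, 4, 3, 6, 11, 6, 8, 14]
hinge ~ 19.7 lip ~ 219.9
```

Call:
{"method": "step_arm", "body": {"motion": [{"claw":40,"delta_pos":[0,0,0],"turn":0},{"claw":50,"delta_pos":[0,0,-10],"turn":0},{"claw":60,"delta_pos":[-5,0,-30],"turn":0},{"claw":60,"delta_pos":[0,0,-20],"turn":0},{"claw":60,"delta_pos":[0,0,0],"turn":0},{"claw":60,"delta_pos":[0,0,0],"turn":0}]}}

```text
clock: 16.63
eef_pos: [615.4, 135.0, 148.4]
tcp_rot: [3.14, 0.001, 2.562]
contact_force: [-0.6, 0.3, -0.6]
opening: 0.705
grasp_force: 0.0
```

```bash
python3 -c "
from h import *
pol(-33.16,'w12');f=pickle.load(open('w12.pkl','rb'))
for p in (-33.16,26.84,-93.16):hinge(f,p)
O,X,Y,Z=seat(-33.16)
def crop(n):
    f=pickle.load(open(n+'.pkl','rb'));p=proj(f,[O+17*Z])[0].astype(int);x,y=p
    return cv2.resize(cv2.convertScaleAbs(f['img'],alpha=1.4)[y-28:y+28,x-36:x+36],(400,300),interpolation=2)
g=np.vstack([np.hstack([crop('w12'),crop('w11')]),np.hstack([crop('w10'),crop('w9')])]);cv2.imwrite('pics/g.png',g[:,:,::-1])
"
```

```text
t16.63 r 78.0 et 0.2 z 148.4 tip 140.7 w 60.2 | Xface17 42.4 Y+ 30.3 Y- -29.9 yaw 146.8 F [-0.6  0.3 -0.6]
cap 0.6 -0.7 hist/10deg [12, 23, 22, 21, 21, 19, 6, 1, 1, 0, 0, 0, 0, 0, 0, 0, 0, 0, 3, 2, 8, 12, 10, 2, 0, 0, 0, 0, 1, 8, 7, 2, 4, 7, 11, 9]
hinge ~ 31.3 lip ~ 213.0
cap 0.0 0.3 hist/10deg [10, 9, 5, 0, 3, 5, 6, 5, 3, 1, 3, 4, 6, 13, 9, 4, 6, 17, 20, 20, 23, 16, 7, 1, 1, 1, 1, 1, 0, 0, 0, 3, 6, 7, 9, 9]
hinge ~ 196.0 lip ~ 365.2
cap -0.0 -0.1 hist/10deg [26, 25, 10, 8, 3, 1, 0, 0, 0, 2, 0, 0, 1, 1, 2, 12, 12, 15, 11, 3, 11, 7, 1, 0, 8, 0, 1, 2, 3, 4, 2, 4, 1, 11, 25, 25]
hinge ~ 360.1 lip ~ 538.4
```

View pics/g.png

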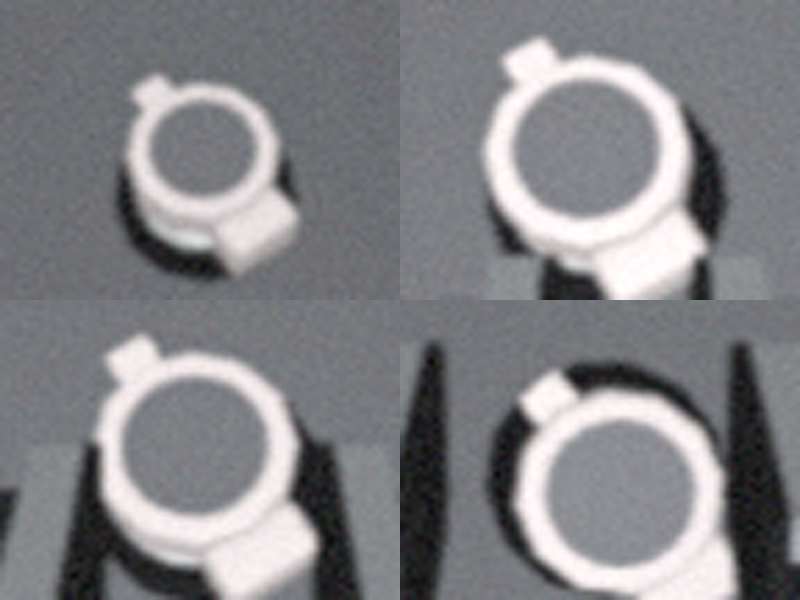

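The tiles show tube A's hinge ~31° off outward, and that the pads were closing too far out, past the hinge's trailing corner. I'll close 4 mm farther in and 3 mm lower.

Call:
{"method": "step_arm", "body": {"motion": [{"claw":34,"delta_pos":[4,0,10],"turn":0},{"claw":34,"delta_pos":[4,-0.5,20],"turn":0},{"claw":34,"delta_pos":[0,0,20],"turn":0},{"claw":34,"delta_pos":[0,0,13],"turn":0},{"claw":34,"delta_pos":[0,0,0],"turn":0},{"claw":16,"delta_pos":[0,0,0],"turn":0},{"claw":16,"delta_pos":[0,0,0],"turn":0},{"claw":16,"delta_pos":[0,0,0],"turn":0}]}}

```text
clock: 17.35
eef_pos: [608.8, 139.2, 84.9]
tcp_rot: [3.141, 0.001, 2.562]
contact_force: [0.2, -1.1, 0.2]
opening: 0.186
grasp_force: 0.0
```

Call:
{"method": "step_arm", "body": {"motion": [{"claw":16,"delta_pos":[0,0,0],"turn":0},{"claw":16,"delta_pos":[0,0,0],"turn":0}]}}

```text
clock: 17.52
eef_pos: [608.4, 139.1, 84.8]
tcp_rot: [3.141, 0.001, 2.562]
contact_force: [0.3, 0.1, 0.0]
opening: 0.183
grasp_force: 0.1
```

```bash
python3 -c "
from h import *
pol(-33.16,'w13');hinge(pickle.load(open('w13.pkl','rb')),-33.16)"
```

```text
t17.52 r 69.9 et -0.1 z 84.8 tip 77.1 w 15.7 | Xface17 32.5 Y+ 7.7 Y- -8.0 yaw 146.8 F [0.3 0.1 0. ]
cap -0.0 -0.0 hist/10deg [39, 39, 42, 15, 4, 9, 3, 0, 0, 1, 3, 5, 12, 2, 3, 2, 1, 10, 28, 22, 6, 2, 1, 4, 8, 0, 0, 0, 0, 0, 5, 7, 0, 0, 20, 46]
hinge ~ 9.5 lip ~ 187.4
```

Call:
{"method": "step_arm", "body": {"motion": [{"claw":18,"delta_pos":[-2.5,0,-1.5],"turn":0},{"claw":18,"delta_pos":[0,0,0],"turn":0},{"claw":11,"delta_pos":[0,0,0],"turn":0},{"claw":11,"delta_pos":[0,0,0],"turn":0},{"claw":11,"delta_pos":[0,0,0],"turn":0}]}}

```text
clock: 17.98
eef_pos: [610.7, 137.8, 85.8]
tcp_rot: [3.141, 0.001, 2.562]
contact_force: [0.8, -0.8, 1.7]
opening: 0.13
grasp_force: 2.5
```

```bash
python3 -c "
from h import *
pol(-33.16,'w14');hinge(pickle.load(open('w14.pkl','rb')),-33.16)"
```

```text
t17.98 r 72.5 et -0.1 z 85.8 tip 78.1 w 11.1 | Xface17 35.7 Y+ 5.5 Y- -5.7 yaw 146.8 F [ 0.8 -0.8  1.7]
cap 0.1 0.3 hist/10deg [39, 42, 17, 11, 8, 1, 0, 0, 0, 5, 3, 4, 4, 0, 0, 0, 0, 13, 17, 17, 3, 0, 0, 1, 7, 7, 0, 0, 0, 0, 5, 1, 8, 16, 41, 48]
hinge ~ 2.5 lip ~ 187.6
```

A's hinge is now within ~3° of outward. I'll release, rise and turn 60° for tube B.

Call:
{"method": "step_arm", "body": {"motion": [{"claw":22,"delta_pos":[0,0,0],"turn":0},{"claw":22,"delta_pos":[0,0,0],"turn":0},{"claw":30,"delta_pos":[0,0,-15],"turn":0},{"claw":30,"delta_pos":[0,0,-25],"turn":0},{"claw":16,"delta_pos":[0,0,-22],"turn":-0.12},{"claw":16,"delta_pos":[0,0,0],"turn":-0.12},{"claw":16,"delta_pos":[0,0,0],"turn":-0.12},{"claw":16,"delta_pos":[0,0,0],"turn":-0.12}]}}

```text
clock: 18.7
eef_pos: [609.9, 137.8, 147.8]
tcp_rot: [3.141, -0.0, 3.048]
contact_force: [0.8, 0.6, 0.5]
opening: 0.188
grasp_force: 0.0
```

Call:
{"method": "step_arm", "body": {"motion": [{"claw":16,"delta_pos":[0,0,0],"turn":-0.12},{"claw":16,"delta_pos":[0,0,0],"turn":-0.12},{"claw":16,"delta_pos":[0,0,0],"turn":-0.12},{"claw":16,"delta_pos":[0,0,0],"turn":-0.12},{"claw":16,"delta_pos":[0,0,0],"turn":-0.087},{"claw":16,"delta_pos":[1.5,30,0],"turn":0},{"claw":16,"delta_pos":[1.8,29.8,0],"turn":0},{"claw":16,"delta_pos":[0,0,0],"turn":0}]}}

```text
clock: 19.37
eef_pos: [577.5, 192.6, 146.9]
tcp_rot: [3.14, -0.002, -2.673]
contact_force: [-0.2, -0.8, -0.7]
opening: 0.185
grasp_force: 0.0
```

Call:
{"method": "step_arm", "body": {"motion": [{"claw":16,"delta_pos":[0,0,0],"turn":0},{"claw":16,"delta_pos":[0,0,0],"turn":0}]}}

```text
clock: 19.53
eef_pos: [580.2, 189.5, 147.4]
tcp_rot: [-3.141, -0.0, -2.674]
contact_force: [-0.0, -0.1, 0.6]
opening: 0.186
grasp_force: 0.0
```

```bash
python3 -c "
from h import *
pol(26.84,'w15');f=pickle.load(open('w15.pkl','rb'))
for p in (26.84,-33.16):hinge(f,p)"
```

```text
t19.53 r 32.4 et -2.9 z 147.4 tip 139.7 w 15.9 | Xface17 -13.3 Y+ 5.0 Y- -10.9 yaw -153.2 F [-0.  -0.1  0.6]
cap -0.0 -0.2 hist/10deg [8, 7, 4, 0, 0, 3, 1, 5, 4, 3, 0, 0, 1, 1, 1, 0, 6, 13, 17, 19, 18, 17, 4, 2, 5, 8, 0, 0, 0, 0, 0, 0, 0, 0, 0, 3]
hinge ~ 195.4 lip ~ 372.8
cap 0.0 -0.7 hist/10deg [22, 25, 16, 5, 0, 0, 0, 0, 0, 0, 0, 0, 0, 0, 0, 0, 5, 11, 10, 11, 2, 5, 2, 3, 2, 1, 1, 2, 3, 4, 8, 8, 9, 19, 22, 20]
hinge ~ 357.2 lip ~ 545.6
```

Call:
{"method": "step_arm", "body": {"motion": [{"claw":16,"delta_pos":[0,0,25],"turn":0},{"claw":16,"delta_pos":[0,0,25],"turn":0},{"claw":16,"delta_pos":[0,0,18],"turn":0},{"claw":16,"delta_pos":[0,0,10.5],"turn":0},{"claw":16,"delta_pos":[0,0,0],"turn":0},{"claw":16,"delta_pos":[-2.2,0,0],"turn":0},{"claw":16,"delta_pos":[0,0,0],"turn":0}]}}

```text
clock: 20.17
eef_pos: [583.6, 190.7, 70.1]
tcp_rot: [-3.141, 0.002, -2.675]
contact_force: [-1.0, 0.0, -0.0]
opening: 0.187
grasp_force: 0.2
```

Call:
{"method": "step_arm", "body": {"motion": [{"claw":16,"delta_pos":[0,-2,0],"turn":0},{"claw":16,"delta_pos":[0,-2,0],"turn":0},{"claw":16,"delta_pos":[0,-1.5,0],"turn":0},{"claw":16,"delta_pos":[0,-1.5,0],"turn":0},{"claw":16,"delta_pos":[0,-1.5,0],"turn":0},{"claw":16,"delta_pos":[0,0,0],"turn":0},{"claw":16,"delta_pos":[0,0,0],"turn":0}]}}

```text
clock: 20.75
eef_pos: [585.0, 182.8, 69.0]
tcp_rot: [3.141, -0.002, -2.674]
contact_force: [-5.4, 0.4, 3.3]
opening: 0.186
grasp_force: 2.5
```

```bash
python3 -c "
from h import *
pol(26.84,'w16');f=pickle.load(open('w16.pkl','rb'))
for p in (26.84,-33.16):hinge(f,p)"
```

```text
t20.75 r 33.6 et -11.1 z 69.0 tip 61.3 w 15.9 | Xface17 -11.8 Y+ -3.2 Y- -19.0 yaw -153.2 F [-5.4  0.4  3.3]
cap 0.2 -5.2 hist/10deg [1, 0, 0, 0, 0, 0, 0, 0, 0, 0, 0, 0, 0, 0, 0, 0, 0, 0, 0, 32, 43, 42, 44, 43, 39, 36, 33, 39, 31, 25, 15, 8, 4, 7, 14, 6]
hinge ~ 227.8 lip ~ None
cap -0.0 -0.3 hist/10deg [41, 18, 6, 0, 0, 0, 0, 0, 0, 1, 4, 12, 10, 9, 0, 0, 1, 23, 23, 24, 8, 0, 4, 2, 0, 1, 3, 5, 11, 12, 11, 11, 6, 42, 52, 44]
hinge ~ 351.5 lip ~ 545.6
```

Call:
{"method": "step_arm", "body": {"motion": [{"claw":16,"delta_pos":[4,0,0],"turn":0},{"claw":16,"delta_pos":[5,0,0],"turn":0},{"claw":20,"delta_pos":[0,8,0],"turn":0},{"claw":20,"delta_pos":[0,8.6,0],"turn":0},{"claw":20,"delta_pos":[0,0,0],"turn":0},{"claw":20,"delta_pos":[0,0,0],"turn":0}]}}

```text
clock: 21.3
eef_pos: [570.5, 194.6, 69.1]
tcp_rot: [-3.141, 0.0, -2.673]
contact_force: [0.6, 0.5, 1.0]
opening: 0.235
grasp_force: 0.0
```

```bash
python3 -c "
from h import *
pol(26.84,'w17');f=pickle.load(open('w17.pkl','rb'))
for p in (26.84,-33.16,86.84):hinge(f,p)"
```

```text
t21.30 r 26.0 et 6.0 z 69.1 tip 61.4 w 20.0 | Xface17 -21.1 Y+ 16.0 Y- -4.0 yaw -153.2 F [0.6 0.5 1. ]
cap -0.3 0.5 hist/10deg [0, 6, 15, 13, 1, 0, 0, 12, 9, 2, 2, 3, 6, 3, 4, 0, 0, 0, 22, 30, 1, 0, 0, 0, 0, 0, 0, 0, 0, 0, 0, 0, 0, 1, 0, 0]
hinge ~ 188.6 lip ~ 386.4
cap 0.0 -1.7 hist/10deg [38, 40, 6, 0, 0, 0, 0, 0, 0, 0, 0, 0, 0, 0, 6, 19, 1, 15, 25, 21, 5, 4, 2, 0, 1, 0, 2, 7, 7, 5, 3, 1, 5, 36, 49, 41]
hinge ~ 354.9 lip ~ 538.9
cap -0.3 0.8 hist/10deg [0, 29, 38, 5, 1, 0, 2, 1, 1, 0, 0, 7, 0, 3, 0, 0, 29, 39, 32, 11, 5, 5, 8, 2, 0, 0, 0, 0, 0, 0, 0, 0, 0, 0, 0, 0]
hinge ~ 180.8 lip ~ 381.7
```

Call:
{"method": "step_arm", "body": {"motion": [{"claw":18,"delta_pos":[0,-5.5,0],"turn":0},{"claw":18,"delta_pos":[0,-5.5,0],"turn":0},{"claw":18,"delta_pos":[-3.5,0,0],"turn":0},{"claw":18,"delta_pos":[-3.5,0,0],"turn":0},{"claw":18,"delta_pos":[0,0,0],"turn":0},{"claw":17,"delta_pos":[0,-2,0],"turn":0},{"claw":15,"delta_pos":[0,-2,0],"turn":0},{"claw":13,"delta_pos":[0,-2,0],"turn":0}]}}

```text
clock: 22.02
eef_pos: [584.4, 181.6, 68.9]
tcp_rot: [3.142, -0.0, -2.674]
contact_force: [-0.0, 0.1, -0.2]
opening: 0.148
grasp_force: 0.1
```

Call:
{"method": "step_arm", "body": {"motion": [{"claw":11,"delta_pos":[0,-1,0],"turn":0},{"claw":10,"delta_pos":[0,-1,0],"turn":0},{"claw":10,"delta_pos":[0,0,0],"turn":0},{"claw":10,"delta_pos":[0,0,0],"turn":0}]}}

```text
clock: 22.35
eef_pos: [585.2, 179.9, 69.0]
tcp_rot: [3.142, -0.0, -2.674]
contact_force: [0.3, -0.1, 0.3]
opening: 0.12
grasp_force: 0.3
```

```bash
python3 -c "
from h import *
pol(26.84,'w18');f=pickle.load(open('w18.pkl','rb'))
for p in (26.84,-33.16):hinge(f,p)"
```

```text
t22.35 r 32.5 et -13.7 z 69.0 tip 61.3 w 10.2 | Xface17 -13.1 Y+ -8.6 Y- -18.9 yaw -153.2 F [ 0.3 -0.1  0.3]
cap -0.2 -8.3 hist/10deg [0, 0, 0, 0, 0, 0, 0, 0, 0, 0, 0, 0, 0, 0, 0, 0, 0, 0, 0, 0, 1, 30, 45, 43, 42, 37, 37, 28, 28, 21, 16, 13, 0, 0, 1, 0]
hinge ~ 245.6 lip ~ None
cap -0.0 -0.1 hist/10deg [37, 9, 0, 0, 0, 1, 1, 0, 2, 4, 8, 8, 11, 1, 1, 0, 3, 22, 29, 21, 10, 1, 6, 7, 0, 0, 3, 11, 12, 15, 14, 11, 11, 47, 51, 51]
hinge ~ 346.2 lip ~ 541.6
```

Call:
{"method": "step_arm", "body": {"motion": [{"claw":12,"delta_pos":[0,2,0],"turn":0},{"claw":12,"delta_pos":[4,2,0],"turn":0},{"claw":20,"delta_pos":[4,5,0],"turn":0},{"claw":20,"delta_pos":[0,7,0],"turn":0},{"claw":20,"delta_pos":[0,3,0],"turn":0},{"claw":20,"delta_pos":[0,0,0],"turn":0},{"claw":20,"delta_pos":[0,0,0],"turn":0}]}}

```text
clock: 22.98
eef_pos: [569.6, 193.8, 69.1]
tcp_rot: [-3.142, 0.0, -2.674]
contact_force: [0.3, 0.1, -0.0]
opening: 0.235
grasp_force: 0.0
```

```bash
python3 -c "
from h import *
pol(26.84,'w19');f=pickle.load(open('w19.pkl','rb'))
for p in (26.84,-33.16):hinge(f,p)"
```

```text
t22.98 r 24.9 et 5.7 z 69.1 tip 61.4 w 20.1 | Xface17 -22.5 Y+ 15.7 Y- -4.4 yaw -153.2 F [ 0.3  0.1 -0. ]
cap -0.7 0.2 hist/10deg [0, 0, 4, 11, 8, 1, 0, 4, 5, 7, 3, 1, 1, 4, 3, 0, 1, 6, 12, 23, 4, 0, 0, 0, 0, 0, 0, 0, 0, 0, 0, 1, 0, 0, 0, 0]
hinge ~ 188.4 lip ~ 395.2
cap 0.1 -1.9 hist/10deg [37, 24, 0, 0, 0, 0, 0, 0, 0, 0, 0, 0, 0, 0, 10, 24, 2, 14, 36, 25, 6, 4, 1, 0, 2, 4, 3, 7, 6, 5, 2, 0, 7, 36, 49, 41]
hinge ~ 351.8 lip ~ 538.1
```

Call:
{"method": "step_arm", "body": {"motion": [{"claw":20,"delta_pos":[0,2,0],"turn":0},{"claw":20,"delta_pos":[-3,0,0],"turn":0},{"claw":20,"delta_pos":[-2.5,0,0],"turn":0},{"claw":20,"delta_pos":[-2,0,-0.5],"turn":0},{"claw":20,"delta_pos":[-1.5,0,-0.5],"turn":0},{"claw":20,"delta_pos":[-1,0,-0.5],"turn":0},{"claw":20,"delta_pos":[0,0,0],"turn":0},{"claw":20,"delta_pos":[0,0,0],"turn":0}]}}

```text
clock: 23.7
eef_pos: [576.9, 199.1, 70.1]
tcp_rot: [3.142, -0.002, -2.674]
contact_force: [-3.6, -3.2, 0.3]
opening: 0.232
grasp_force: 2.5
```

```bash
python3 -c "
from h import *
pol(26.84,'w20');f=pickle.load(open('w20.pkl','rb'))
for p in (26.84,-33.16):hinge(f,p)"
```

```text
t23.70 r 33.7 et 7.2 z 70.1 tip 62.4 w 19.8 | Xface17 -11.6 Y+ 17.1 Y- -2.7 yaw -153.2 F [-3.6 -3.2  0.3]
cap 1.6 1.5 hist/10deg [5, 10, 20, 29, 29, 3, 9, 4, 0, 9, 3, 5, 2, 3, 4, 8, 3, 5, 6, 0, 0, 0, 0, 0, 0, 0, 0, 0, 0, 0, 0, 0, 0, 13, 4, 4]
hinge ~ 31.4 lip ~ 180.2
cap 0.0 0.0 hist/10deg [38, 43, 33, 2, 0, 0, 0, 0, 0, 3, 12, 23, 2, 0, 6, 12, 1, 15, 23, 27, 6, 0, 1, 0, 0, 2, 0, 1, 0, 0, 0, 0, 2, 31, 49, 41]
hinge ~ -0.3 lip ~ 181.2
```

Call:
{"method": "step_arm", "body": {"motion": [{"claw":20,"delta_pos":[-0.5,-1,0],"turn":0},{"claw":20,"delta_pos":[-0.5,-1,0],"turn":0},{"claw":20,"delta_pos":[-0.5,-0.7,0],"turn":0},{"claw":20,"delta_pos":[0,0,0],"turn":0},{"claw":20,"delta_pos":[0,0,0],"turn":0}]}}

```text
clock: 24.17
eef_pos: [578.7, 197.3, 70.0]
tcp_rot: [3.141, -0.003, -2.675]
contact_force: [-6.5, -3.0, 1.3]
opening: 0.232
grasp_force: 3.6
```

```bash
python3 -c "
from h import *
pol(26.84,'w21');f=pickle.load(open('w21.pkl','rb'))
for p in (26.84,):hinge(f,p)"
```

```text
t24.17 r 34.6 et 4.8 z 70.0 tip 62.3 w 19.8 | Xface17 -10.6 Y+ 14.7 Y- -5.1 yaw -153.2 F [-6.5 -3.   1.3]
cap 1.7 0.7 hist/10deg [6, 5, 9, 21, 28, 14, 4, 17, 3, 3, 3, 4, 13, 8, 14, 2, 15, 16, 9, 3, 0, 0, 0, 0, 0, 0, 0, 0, 0, 0, 0, 5, 16, 3, 9, 3]
hinge ~ 49.0 lip ~ None
```

Call:
{"method": "step_arm", "body": {"motion": [{"claw":20,"delta_pos":[0,-0.8,-0.3],"turn":0},{"claw":22,"delta_pos":[-0.5,-0.3,-0.3],"turn":0},{"claw":24,"delta_pos":[-0.5,0,-0.3],"turn":0},{"claw":26,"delta_pos":[-0.5,0,-0.3],"turn":0},{"claw":27,"delta_pos":[-0.7,0,-0.4],"turn":0},{"claw":27,"delta_pos":[-0.7,0,-0.4],"turn":0},{"claw":27,"delta_pos":[0,0,0],"turn":0},{"claw":27,"delta_pos":[0,0,0],"turn":0}]}}

```text
clock: 24.88
eef_pos: [582.4, 197.6, 72.2]
tcp_rot: [-3.141, -0.002, -2.674]
contact_force: [-4.7, -4.7, 1.5]
opening: 0.317
grasp_force: 3.4
```

```bash
python3 -c "
from h import *
pol(26.84,'w22');f=pickle.load(open('w22.pkl','rb'))
for p in (26.84,):hinge(f,p)"
```

```text
t24.88 r 38.0 et 3.3 z 72.2 tip 64.5 w 27.1 | Xface17 -6.4 Y+ 16.8 Y- -10.3 yaw -153.2 F [-4.7 -4.7  1.5]
cap 0.1 0.2 hist/10deg [16, 5, 1, 6, 19, 17, 18, 7, 1, 9, 11, 6, 3, 1, 9, 2, 1, 10, 10, 6, 10, 7, 0, 0, 1, 0, 0, 0, 0, 7, 11, 12, 17, 20, 17, 21]
hinge ~ 341.2 lip ~ 529.5
```

Call:
{"method": "step_arm", "body": {"motion": [{"claw":27,"delta_pos":[4,0,0],"turn":0},{"claw":27,"delta_pos":[3,0,0.5],"turn":0},{"claw":24,"delta_pos":[0,2,0.5],"turn":0},{"claw":24,"delta_pos":[0,0,0],"turn":0},{"claw":24,"delta_pos":[0,0,0],"turn":0}]}}

```text
clock: 25.35
eef_pos: [576.6, 197.3, 71.7]
tcp_rot: [-3.142, 0.001, -2.674]
contact_force: [-0.5, 0.1, -0.5]
opening: 0.279
grasp_force: 0.0
```

```bash
python3 -c "
from h import *
pol(26.84,'w23');f=pickle.load(open('w23.pkl','rb'))
for p in (26.84,):hinge(f,p)"
```

```text
t25.35 r 32.6 et 5.6 z 71.7 tip 64.0 w 23.8 | Xface17 -13.0 Y+ 17.5 Y- -6.2 yaw -153.2 F [-0.5  0.1 -0.5]
cap 0.4 1.6 hist/10deg [0, 0, 0, 1, 12, 5, 4, 23, 12, 7, 6, 4, 11, 12, 5, 9, 9, 10, 4, 4, 0, 0, 0, 0, 0, 0, 0, 0, 0, 0, 1, 9, 8, 0, 0, 0]
hinge ~ 70.7 lip ~ None
```

Call:
{"method": "step_arm", "body": {"motion": [{"claw":24,"delta_pos":[-1.5,0,0.5],"turn":0},{"claw":24,"delta_pos":[-1.5,0,0],"turn":0},{"claw":24,"delta_pos":[-1,0,0],"turn":0},{"claw":24,"delta_pos":[-0.5,-1,-0.3],"turn":0},{"claw":24,"delta_pos":[-0.7,-1,-0.4],"turn":0},{"claw":24,"delta_pos":[-0.7,-0.5,-0.4],"turn":0},{"claw":24,"delta_pos":[0,0,0],"turn":0},{"claw":24,"delta_pos":[0,0,0],"turn":0}]}}

```text
clock: 26.07
eef_pos: [582.6, 197.2, 72.1]
tcp_rot: [-3.142, -0.0, -2.675]
contact_force: [-0.4, -0.4, 0.6]
opening: 0.284
grasp_force: 0.5
```

```bash
python3 -c "
from h import *
pol(26.84,'w24');f=pickle.load(open('w24.pkl','rb'))
for p in (26.84,):hinge(f,p)"
```

```text
t26.07 r 37.9 et 2.8 z 72.1 tip 64.4 w 24.3 | Xface17 -6.5 Y+ 15.0 Y- -9.3 yaw -153.2 F [-0.4 -0.4  0.6]
cap -0.2 1.2 hist/10deg [7, 6, 4, 3, 12, 2, 8, 20, 8, 5, 7, 8, 2, 3, 10, 7, 6, 11, 11, 10, 15, 1, 0, 0, 0, 0, 0, 0, 0, 0, 4, 8, 10, 22, 16, 7]
hinge ~ 337.8 lip ~ 521.7
```

Call:
{"method": "step_arm", "body": {"motion": [{"claw":24.5,"delta_pos":[-1,0,-0.7],"turn":0},{"claw":25.5,"delta_pos":[-1,0,-0.7],"turn":0},{"claw":27,"delta_pos":[-1,-0.2,-0.7],"turn":0},{"claw":28.5,"delta_pos":[-1,-0.2,-0.7],"turn":0},{"claw":28.5,"delta_pos":[-1,-0.2,-0.7],"turn":0},{"claw":28.5,"delta_pos":[0,0,0],"turn":0},{"claw":28.5,"delta_pos":[0,0,0],"turn":0}]}}

```text
clock: 26.7
eef_pos: [587.1, 198.8, 75.6]
tcp_rot: [-3.142, -0.0, -2.674]
contact_force: [-2.9, -3.1, 1.8]
opening: 0.337
grasp_force: 1.9
```

```bash
python3 -c "
from h import *
pol(26.84,'w25');f=pickle.load(open('w25.pkl','rb'))
for p in (26.84,):hinge(f,p)"
```

```text
t26.70 r 42.7 et 2.2 z 75.6 tip 67.9 w 28.7 | Xface17 -0.6 Y+ 16.6 Y- -12.1 yaw -153.2 F [-2.9 -3.1  1.8]
cap 0.2 0.2 hist/10deg [23, 20, 19, 5, 1, 17, 20, 2, 5, 12, 5, 1, 0, 7, 3, 7, 0, 1, 2, 3, 0, 0, 2, 1, 0, 0, 0, 1, 6, 17, 35, 37, 37, 34, 37, 37]
hinge ~ 333.6 lip ~ 513.0
```

```bash
cat >> h.py <<'E'
def asc(f,phi,z=17,s=1.5):
    O,X,Y,Z=seat(phi);g=np.arange(-19.5,20,s)
    P=np.array([[O+z*Z+a*X+b*Y for b in g] for a in g]).reshape(-1,3)
    p=proj(f,P).astype(np.float32).reshape(len(g),len(g),2)
    im=cv2.remap(f["img"],p[...,0],p[...,1],cv2.INTER_LINEAR).astype(int)
    for i,a in enumerate(g):
        print("%6.1f "%a+"".join("%x"%min(15,v.min()//14) if v[0]-v[2]<=2 else "."if v.min()<60 else "#" for v in im[i]))
E
python3 -c "
from h import *
f=pickle.load(open('w25.pkl','rb'));asc(f,26.84)"
```

```text
-19.5 6654.3555555555555555555521
 -18.0 555312555555555555555555511
 -16.5 655212555555555555555555411
 -15.0 55521255555555555555555551.
 -13.5 655.12555555555555555555411
 -12.0 664111555555555555555555411
 -10.5 5531115555412212455555554.1
  -9.0 5521115542.1111112455555411
  -7.5 551011441122321111.45555411
  -6.0 5511114124566#54120255554.0
  -4.5 64111112#######762103555400
  -3.0 761.102#########75111555411
  -1.5 672112###8767#####31.555411
   0.0 451.0##96556667###511455411
   1.5 11211##655656568###33455510
   3.0 11.10##565656656#####455521
   4.5 11211#75666565669####555521
   6.0 11111#75665666659####555531
   7.5 11112##556665655##535555541
   9.0 11113##655555667##24555554.
  10.5 111127##6555666###45555555.
  12.0 1112356##76667##85555555551
  13.5 11123556#######855555555552
  15.0 112.4555567##65555555555553
  16.5 114155555555555555555555553
  18.0 115455555555555555555555554
  19.5 115555555555555555555555555
```

Call:
{"method": "step_arm", "body": {"motion": [{"claw":32,"delta_pos":[4,0,0],"turn":0},{"claw":36,"delta_pos":[5,1,-10],"turn":0},{"claw":36,"delta_pos":[0,0,-25],"turn":0},{"claw":36,"delta_pos":[0,0,-15],"turn":0},{"claw":36,"delta_pos":[0,0,0],"turn":0},{"claw":36,"delta_pos":[0,0,0],"turn":0}]}}

```text
clock: 27.25
eef_pos: [579.5, 196.3, 127.1]
tcp_rot: [-3.141, 0.003, -2.674]
contact_force: [-0.2, -0.5, 0.2]
opening: 0.418
grasp_force: 0.0
```

```bash
python3 -c "
from h import *
pol(26.84,'w26');f=pickle.load(open('w26.pkl','rb'));asc(f,26.84);print();asc(f,-33.16)
O,X,Y,Z=seat(26.84);R=np.array(f['R']);c=-R.T@np.array(f['t'])
for L in (2,5,8):
    P=O+(19+L)*Z;d=P-c;Q=c+d*(((O+19*Z-c)@Z)/(d@Z))-O-19*Z;print(L,Q@X,Q@Y)"
```

```text
t27.25 r 34.8 et 3.4 z 127.1 tip 119.4 w 35.7 | Xface17 -10.4 Y+ 21.3 Y- -14.4 yaw -153.2 F [-0.2 -0.5  0.2]
 -19.5 676555555665565555556555555
 -18.0 797555555555555555555555555
 -16.5 665555565555555565655555555
 -15.0 865555555565655555555555555
 -13.5 a96655555555555555555555555
 -12.0 a85565565555665555555555555
 -10.5 97555555567###8865555555555
  -9.0 a85555557########6555555555
  -7.5 98655557###77789##555655555
  -6.0 8655666##86666669##45555555
  -4.5 886999##966666666a#56765555
  -3.0 887#####7666666668####65555
  -1.5 767#####6666666667####65555
   0.0 667#####7666666667####75555
   1.5 777#####7666666668##6765555
   3.0 667#####966666666##61355555
   4.5 466######9666666###41455555
   6.0 5658######a7778####12555556
   7.5 46566632#########7213656555
   9.0 4855554125######62124566555
  10.5 376555541.35#6#311145555555
  12.0 496555554111112112455555555
  13.5 397565565432222335556556656
  15.0 498666665655557756656565555
  16.5 4a866656666656a876555655655
  18.0 4a968656656568a9aa878765655
  19.5 6a98a987a76679aaaaaaaa87866

 -19.5 999999999755555555555555555
 -18.0 999
[... 330 characters left out ...]
#85555555
  -3.0 999983###aa9756556##6555555
  -1.5 999952#f#aaa7655569#8555557
   0.0 999833#ffaaa967566##9665678
   1.5 999834#f#aaaa99656a#9996899
   3.0 999825###caaaaa777##9997799
   4.5 999724##f#caaaa9c###8999999
   6.0 9998239##f#ecbce###49999999
   7.5 9999425###fff##ff#4699999aa
   9.0 99996227###ffff###389999999
  10.5 999983226a##f#ff##599999999
  12.0 9999983327#ff#f#f#99999999a
  13.5 9999998436#ffffff#999999a99
  15.0 9999999967#ffff##c999999999
  16.5 9999999999##dccba9999999999
  18.0 9999999999999999999999999a9
  19.5 999999999999999999999999999
2 -0.29354744015315165 -0.039863986723569673
5 -0.7449514518361311 -0.10116502726175508
8 -1.2101986905452373 -0.16434598955330085
```

Tube B is home, with its hinge at about -86° and its lip at about +95°. A is within 3°. Next I'll repeat the outward push beside the cap, as I did for A.

Call:
{"method": "step_arm", "body": {"motion": [{"claw":28.5,"delta_pos":[-1.2,-1.4,20],"turn":0},{"claw":28.5,"delta_pos":[0,0,20],"turn":0},{"claw":28.5,"delta_pos":[0,0,12],"turn":0},{"claw":28.5,"delta_pos":[0,0,0],"turn":0},{"claw":28.5,"delta_pos":[0,0,0],"turn":0},{"claw":28.5,"delta_pos":[-2,0,0],"turn":0},{"claw":28.5,"delta_pos":[-2,0,0],"turn":0},{"claw":28.5,"delta_pos":[-2,0,-0.5],"turn":0}]}}

```text
clock: 27.97
eef_pos: [586.4, 198.0, 75.0]
tcp_rot: [-3.141, 0.001, -2.674]
contact_force: [-0.8, -1.5, 1.2]
opening: 0.333
grasp_force: 1.5
```

Call:
{"method": "step_arm", "body": {"motion": [{"claw":28.5,"delta_pos":[-1.5,0,-1],"turn":0},{"claw":28.5,"delta_pos":[-1.5,0,-1],"turn":0},{"claw":28.5,"delta_pos":[-1.5,0,-1],"turn":0},{"claw":28.5,"delta_pos":[-1.5,0,-1],"turn":0},{"claw":28.5,"delta_pos":[-1.5,0,-1],"turn":0},{"claw":28.5,"delta_pos":[-1.8,0,-1],"turn":0},{"claw":28.5,"delta_pos":[0,0,0],"turn":0},{"claw":28.5,"delta_pos":[0,0,0],"turn":0}]}}

```text
clock: 28.63
eef_pos: [594.7, 202.0, 80.4]
tcp_rot: [-3.141, 0.001, -2.674]
contact_force: [-1.1, -4.2, 3.7]
opening: 0.329
grasp_force: 2.2
```

```bash
python3 -c "
from h import *
pol(26.84,'w27');f=pickle.load(open('w27.pkl','rb'));asc(f,26.84)"
```

```text
t28.63 r 50.9 et 1.7 z 80.4 tip 72.7 w 28.1 | Xface17 9.4 Y+ 15.7 Y- -12.3 yaw -153.2 F [-1.1 -4.2  3.7]
 -19.5 554555555555555555555555555
 -18.0 555555555555555555555555555
 -16.5 555555555555555555555555455
 -15.0 555555555555554555555555555
 -13.5 555545555455555555555555545
 -12.0 555414555555555555555555414
 -10.5 556314555554444455555555414
  -9.0 565214555421111134555555403
  -7.5 665114542111121111355555302
  -6.0 555.1352.135665425#35555411
  -4.5 6551133127#####77###4555311
  -3.0 55310215############55553.1
  -1.5 5521113##966668#####1455201
   0.0 551111##86666666###41455200
   1.5 551114##666566668##5.455211
   3.0 541105#8655666666##61455211
   4.5 531115#76655665669#51455211
   6.0 731115#7666666666##52555211
   7.5 751116#9566566666###4555210
   9.0 65111###655666667##25555410
  10.5 11..18###6555657##455555401
  12.0 11101#####86669##755555540.
  13.5 11101###########65555555411
  15.0 111117####77786555555555511
  16.5 1111258##655555555555555521
  18.0 111135566555555555555555521
  19.5 111135555555555555555555531
```

Call:
{"method": "step_arm", "body": {"motion": [{"claw":40,"delta_pos":[2,-1.7,0],"turn":0},{"claw":40,"delta_pos":[0,0,-4],"turn":0},{"claw":40,"delta_pos":[0,0,0],"turn":0},{"claw":40,"delta_pos":[0,0,0],"turn":0}]}}

```text
clock: 29.02
eef_pos: [593.5, 199.9, 84.4]
tcp_rot: [3.141, 0.001, -2.674]
contact_force: [-0.3, 0.9, -0.3]
opening: 0.466
grasp_force: 0.0
```

```bash
python3 -c "
from h import *
pol(26.84,'w28');f=pickle.load(open('w28.pkl','rb'));asc(f,26.84)"
```

```text
t29.02 r 48.9 et 0.4 z 84.4 tip 76.7 w 39.8 | Xface17 6.9 Y+ 20.3 Y- -19.5 yaw -153.2 F [-0.3  0.9 -0.3]
 -19.5 555555555555555555555555555
 -18.0 555555555555555555555555555
 -16.5 555555554555555554555555555
 -15.0 555555555555555555555555555
 -13.5 555555555555555555555555555
 -12.0 555555555555555556755555555
 -10.5 55555555555778766##75555555
  -9.0 5555555557###########555555
  -7.5 45555555###7667#####5555555
  -6.0 45555557##6555557##55555555
  -4.5 4555554##655555558##5555555
  -3.0 355554##7555555556##3455555
  -1.5 355553##6555555555##2555555
   0.0 355553##6555555556##2455555
   1.5 255552##7555655556#a2455555
   3.0 2555526##555555557##1455555
   4.5 255556###85555557##31455555
   6.0 25556#####965557###12555555
   7.5 2555####a#########214555555
   9.0 35557###########41125555555
  10.5 455556######322111255555555
  12.0 5555556####2111113555555555
  13.5 555555559#53223455555555555
  15.0 555555555555555555555555555
  16.5 555555555555555555555555555
  18.0 555555555555555555555555555
  19.5 555555555555555555555555555
```

Call:
{"method": "step_arm", "body": {"motion": [{"claw":40,"delta_pos":[-6,-0.4,-0.8],"turn":0},{"claw":40,"delta_pos":[-6,0,0],"turn":0},{"claw":40,"delta_pos":[-5,0,0],"turn":0},{"claw":22,"delta_pos":[0,0,0],"turn":0},{"claw":22,"delta_pos":[0,0,0],"turn":0},{"claw":22,"delta_pos":[0,0,0],"turn":0},{"claw":22,"delta_pos":[0,0,0],"turn":0}]}}

```text
clock: 29.65
eef_pos: [609.5, 206.5, 85.4]
tcp_rot: [-3.14, 0.002, -2.674]
contact_force: [2.2, -4.4, 5.0]
opening: 0.258
grasp_force: 3.5
```

Call:
{"method": "step_arm", "body": {"motion": [{"claw":28,"delta_pos":[0,0,0],"turn":0},{"claw":28,"delta_pos":[-4,0,0],"turn":0},{"claw":16,"delta_pos":[0,0,0],"turn":0},{"claw":16,"delta_pos":[0,0,0],"turn":0},{"claw":16,"delta_pos":[0,0,0],"turn":0},{"claw":16,"delta_pos":[0,0,0],"turn":0}]}}

```text
clock: 30.15
eef_pos: [614.1, 208.3, 86.1]
tcp_rot: [-3.14, 0.003, -2.674]
contact_force: [3.8, -5.1, 7.3]
opening: 0.187
grasp_force: 4.9
```

```bash
python3 -c "
from h import *
pol(26.84,'w29');f=pickle.load(open('w29.pkl','rb'));asc(f,26.84)"
```

```text
t30.15 r 71.1 et -1.4 z 86.1 tip 78.4 w 15.9 | Xface17 34.0 Y+ 6.5 Y- -9.4 yaw -153.2 F [ 3.8 -5.1  7.3]
 -19.5 755555555555555555555555555
 -18.0 655555555555545555555555555
 -16.5 555555555555555555555555555
 -15.0 555555555555555555555555555
 -13.5 555555555555555675555555555
 -12.0 555555555555555###755555555
 -10.5 555555555555788###755555555
  -9.0 55555555568#######555555555
  -7.5 555555555###7668###55555555
  -6.0 55555554##85565558##5555555
  -4.5 5555555###65555555##6555555
  -3.0 5555553##7555555557#8555555
  -1.5 5555541##6555565556##555555
   0.0 5555531##6555555556##555555
   1.5 5555531##6555555656##555555
   3.0 5555521##856555555###555555
   4.5 55555114##75555557##4455555
   6.0 55555212##a86555####1555555
   7.5 55555421###########33555555
   9.0 55566633##########346665555
  10.5 5556662########885136665555
  12.0 55565616#######521136565555
  13.5 12566514#######112126664112
  15.0 1256651267####5345216565111
  16.5 126654125556##5555115665212
  18.0 136664025555555555.15565212
  19.5 246663115555555555114666322
```

Call:
{"method": "step_arm", "body": {"motion": [{"claw":28,"delta_pos":[0,0,0],"turn":0},{"claw":28,"delta_pos":[1,0.8,0.5],"turn":0},{"claw":28,"delta_pos":[0,0,0],"turn":0},{"claw":28,"delta_pos":[0,0,0],"turn":0}]}}

```text
clock: 30.53
eef_pos: [610.1, 209.2, 83.8]
tcp_rot: [3.141, -0.001, -2.674]
contact_force: [-0.8, -0.6, -0.3]
opening: 0.327
grasp_force: 0.0
```

```bash
python3 -c "
from h import *
pol(26.84)"
```

```text
t30.53 r 67.9 et 1.1 z 83.8 tip 76.1 w 28.0 | Xface17 30.1 Y+ 15.1 Y- -12.9 yaw -153.2 F [-0.8 -0.6 -0.3]
```

Call:
{"method": "step_arm", "body": {"motion": [{"claw":28,"delta_pos":[-1.6,-1,-1],"turn":0},{"claw":28,"delta_pos":[0,0,0],"turn":0},{"claw":15,"delta_pos":[0,0,0],"turn":0},{"claw":15,"delta_pos":[0,0,0],"turn":0},{"claw":15,"delta_pos":[0,0,0],"turn":0},{"claw":15,"delta_pos":[0,0,0],"turn":0}]}}

```text
clock: 31.03
eef_pos: [613.0, 208.8, 85.6]
tcp_rot: [-3.141, 0.001, -2.674]
contact_force: [0.8, -1.3, 1.5]
opening: 0.178
grasp_force: 1.1
```

```bash
python3 -c "
from h import *
pol(26.84,'w30');f=pickle.load(open('w30.pkl','rb'));asc(f,26.84)"
```

```text
t31.03 r 70.4 et -0.5 z 85.6 tip 77.9 w 15.2 | Xface17 33.1 Y+ 7.1 Y- -8.1 yaw -153.2 F [ 0.8 -1.3  1.5]
 -19.5 755555555555555555555555555
 -18.0 655555555555555555555555555
 -16.5 555555555555555555555555555
 -15.0 555555555555555555555555555
 -13.5 55555555555557###5555555555
 -12.0 55555555555558###5555555555
 -10.5 555555455558#####5555555555
  -9.0 5555555557########655555555
  -7.5 55555555###755568##55555555
  -6.0 55555555##65555558#85555555
  -4.5 5555555##7555555559#7555555
  -3.0 5555554##6555555557#7555555
  -1.5 555554.##5555555556##555555
   0.0 5555532##6555555557#9555555
   1.5 5555531##6555555558##555555
   3.0 5555520##955555556##4455555
   4.5 5555520####555556###2455555
   6.0 555553128###8678###51555555
   7.5 555565534#########535565555
   9.0 555566632########7226555555
  10.5 555566623#######73126665555
  12.0 32256651########31115665223
  13.5 111566514#######12215665111
  15.0 111666512###9###45314566211
  16.5 21266641255566#655214666311
  18.0 113666411555555555213665321
  19.5 114566311555555555213566411
```

Call:
{"method": "step_arm", "body": {"motion": [{"claw":19,"delta_pos":[0,0.3,0],"turn":0},{"claw":19,"delta_pos":[-1.5,0,-0.5],"turn":0},{"claw":11,"delta_pos":[0,0,0],"turn":0},{"claw":11,"delta_pos":[0,0,0],"turn":0},{"claw":11,"delta_pos":[0,0,0],"turn":0},{"claw":11,"delta_pos":[0,0,0],"turn":0}]}}

```text
clock: 31.58
eef_pos: [614.1, 209.8, 86.0]
tcp_rot: [-3.142, 0.0, -2.674]
contact_force: [0.6, -0.5, 1.0]
opening: 0.129
grasp_force: 1.6
```

```bash
python3 -c "
from h import *
pol(26.84,'w31');f=pickle.load(open('w31.pkl','rb'));asc(f,26.84)"
```

```text
t31.58 r 71.7 et -0.1 z 86.0 tip 78.3 w 11.0 | Xface17 34.8 Y+ 5.4 Y- -5.6 yaw -153.2 F [ 0.6 -0.5  1. ]
 -19.5 855555555555555555555555555
 -18.0 855555555555554555555555555
 -16.5 955555555555555555555555555
 -15.0 755555555555555555555555555
 -13.5 655555555555###755555555555
 -12.0 555555555555###855555555555
 -10.5 555555555556###865555555555
  -9.0 5555555556#######8555555555
  -7.5 555555556##866679##55555555
  -6.0 55555556##75555558##5555555
  -4.5 55555557#855555556##6555555
  -3.0 5555554##6555555558#7555555
  -1.5 5555553#a5555555556##555555
   0.0 5555533##5555555556##555555
   1.5 5555522##6555555558##555555
   3.0 5555521##855555555##4555555
   4.5 5555521###7555555###2455555
   6.0 55555212###96667####1555555
   7.5 555554116#########732555555
   9.0 5555555553########455555555
  10.5 5555556552########366655555
  12.0 5555556652#######5266655555
  13.5 5422356652########266642235
  15.0 5211266641#######4166641113
  16.5 31113666415#7777#2156651211
  18.0 321246663145555552156552121
  19.5 111146653145555552156652121
```

Call:
{"method": "step_arm", "body": {"motion": [{"claw":22,"delta_pos":[0,0,0],"turn":0},{"claw":22,"delta_pos":[0,0,0],"turn":0},{"claw":30,"delta_pos":[0,0,-10],"turn":0},{"claw":50,"delta_pos":[0,0,-30],"turn":0},{"claw":85,"delta_pos":[15,-10,-30],"turn":0},{"claw":85,"delta_pos":[15,-10,-30],"turn":0},{"claw":85,"delta_pos":[0,0,0],"turn":0},{"claw":85,"delta_pos":[0,0,0],"turn":0}]}}

```text
clock: 32.3
eef_pos: [597.0, 178.2, 188.6]
tcp_rot: [-3.141, 0.004, -2.675]
contact_force: [0.9, 0.9, -0.9]
opening: 0.993
grasp_force: 0.0
```

```bash
python3 -c "
from h import *
pol(26.84,'w32');f=pickle.load(open('w32.pkl','rb'));asc(f,26.84);asc(f,-33.16)
for k in range(6):
    print(k);hinge(f,26.84+60*k)
s=grab_frame('scene');im=s['img'];p=proj(s,[[575,-185,33]])[0].astype(int)
m=np.zeros((384,512),np.uint8);m[p[1]-12:p[1]+10,p[0]-12:p[0]+12]=(im.max(2)<75)[p[1]-12:p[1]+10,p[0]-12:p[0]+12]
n,l,st,c=cv2.connectedComponentsWithStats(m);i=1+st[1:,4].argmax();print(st[i],plane(s,[c[i]],28))"
```

```text
t32.30 r 42.3 et -20.6 z 188.6 tip 180.9 w 84.8 | Xface17 -1.2 Y+ 21.8 Y- -63.1 yaw -153.3 F [ 0.9  0.9 -0.9]
 -19.5 555555555555555555555555555
 -18.0 555555555555555555555555555
 -16.5 555555555555555555555555555
 -15.0 555555555555666655555555555
 -13.5 5555555555558##855555555555
 -12.0 5555555555569##855555555555
 -10.5 55555555557#####76555555555
  -9.0 5555555568###a###8655555555
  -7.5 555555558##876679#865555555
  -6.0 55555557##76665669#86555555
  -4.5 55555558#766666657##6555555
  -3.0 5555545##6556665668#7555555
  -1.5 555542##96565656568#8555555
   0.0 5555426##6566666668#8555555
   1.5 5555316##755565566##7555555
   3.0 555531###866555667##5555555
   4.5 5555314###8656567a##3555555
   6.0 5555314####9878#####3555555
   7.5 555531268#########634555555
   9.0 555541147########6324555555
  10.5 555553125########4135555555
  12.0 555554213########3245555555
  13.5 555555423#######83455555555
  15.0 555555544########5555555555
  16.5 5555555556777#8755555555555
  18.0 555555555556656655555555555
  19.5 555555555555555555555555555
 -19.5 999899999866789996555555555
 -18.0 999
[... 1278 characters left out ...]
 7, 6, 3, 1, 0, 0, 0, 1, 1, 3, 3, 3, 11, 12, 15, 5, 2, 3, 2, 2, 0, 0, 0, 0, 0, 0, 0, 0, 0, 10, 17, 19]
hinge ~ 5.4 lip ~ 180.3
3
cap 0.2 0.8 hist/10deg [20, 21, 17, 16, 10, 7, 3, 0, 1, 0, 0, 0, 1, 2, 4, 5, 8, 15, 12, 4, 2, 1, 2, 1, 0, 0, 0, 0, 0, 0, 0, 0, 1, 6, 14, 23]
hinge ~ 12.4 lip ~ 181.9
4
cap -0.1 0.3 hist/10deg [16, 18, 12, 5, 5, 2, 1, 0, 0, 1, 0, 0, 1, 1, 2, 2, 8, 9, 11, 5, 2, 1, 0, 0, 0, 0, 0, 0, 0, 0, 1, 5, 9, 15, 18, 18]
hinge ~ 356.3 lip ~ 538.3
5
cap -0.0 -0.9 hist/10deg [13, 15, 11, 1, 1, 0, 0, 0, 0, 0, 0, 0, 0, 0, 1, 3, 6, 10, 10, 8, 5, 3, 0, 2, 0, 0, 1, 1, 1, 3, 6, 9, 11, 11, 16, 16]
hinge ~ -1.8 lip ~ 183.6
[184 191  14  14 157] [[ 579.25917735 -182.70009191   28.        ]]
```

```bash
python3 -c "
from rig import *
print(sign_off())"
```

```text
the job is handed in; nothing more can be done
None
```

The job is handed in at about 32 s: the lid lies on the bench pad within about 5 mm of its centre. Both wrong tubes read within about 5° of their lines by camera and look home in their sleeves. The other four tubes look unchanged; no verdict came back, and I did not re-check the bystanders by camera.

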